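# Gauge the master strip in the taper slot

## Robot

A 6-joint arm with a two-finger parallel gripper is mounted at the origin on a cart in front of the work surface, level with it; the furniture and walls round the work are solid. World frame = base frame: x ahead of the robot, y to its left, z up, the work surface at z = 0. Lengths are in m, angles in rad, forces in N, time in s.
With the tool pointing down it reaches from about 0.275 to 1 m from the base axis. Payload 8.4 kg.
Tool frame: the origin (TCP) lies midway between the tips of the shut fingers; the grasp point (between the pads) lies manip.pinch_z behind it (manip.pinch_z is the distance from the TCP to the grasp point, in m); z points along the fingers, y is the direction in which the jaws open and shut (so a half turn about z gives the same grasp; the last joint's range is limited). The gripper opens to 85 mm and grips with 20 to 120 N. Pads are 22 mm wide; open, the fingers measure 114 mm over their backs; the gripper's body (76 mm by 85 mm) begins 54 mm behind the grasp point. The pads swing forward as they close: fully open they stand 13 mm farther back than shut.
Start: joints at [1.156, 0.353, 1.633, -0, 1.155, -0.002], TCP at [0.251, 0.573, 0.231] pointing down, gripper open.
Joint ranges: [-2.63, 2.63], [-0.92, 2.1], [0.06, 2.66], [-1.3, 4.44], [0, 2.69], [-3.02, 3.02]. Speed limits (rad/s): [2.22, 2.22, 2.79, 3.14, 3.14, 3.14].

## Interface

Orientations are given as a unit quaternion [w, x, y, z].
In Python, from bench import manip gives the robot as it stands.
- The arm moves only by the tool carry_out, never from a script. Its argument "motion" is a list of rows, each an object of numbers: "grip": the opening, from 0 (shut) to 1 (fully open); "tx", "ty", "tz": the shift along the world's x, y, z in cm; "rx", "ry", "rz": the turn, a rotation vector about the world's x, y, z in degrees. A call has 1 to 5 rows; each row is the pose to reach, as a shift and turn from the pose commanded when the call began; what a row does not reach only later rows make up. A row lasts 1/10 s, in which the tool goes at most 50 mm and 8.59 degrees, less where a joint would pass 70% of its speed; a pose out of reach is approached as far as the arm can. A call with a gripper value outside its range is refused whole. The fingers move at their own pace and stop on an object; "force" is the grip in N (left out, the last holds). Time passes only in rows, so rows that repeat a pose let the fingers close. It gives the time, the measured TCP pose, the force and the opening at its end, in the units of the state.
- manip.observe(): the state, without advancing time (a new reading comes with each control period).
- manip.capture(name): name is "scene" or "top" or "wrist"; returns the picture (384x512x3 uint8, blue, green, red); there is no depth.
- manip.calibration(name): a dict with "camera_matrix" (3x3 intrinsics, pixels), "R" (3x3) and "t" (3): a world point X has camera coordinates R X + t; the wrist camera has in their place "mount" (4x4, takes a point from camera to tool coordinates, whose origin is the TCP and whose axes are the flange's). Camera axes: x right, y down, z forward; pixel columns grow to the right and rows downward; lengths in m; the calibration is good to about 2 mm. A picture is of the moment at which its call begins: read the wrist's pose just before it. calibration takes no time and is no camera call.
- manip.finish_job(): hands the job in, once; it reports no verdict.
The state is a dict: "t": time; "joints": joint angles; "joint_vel": joint speeds; "effort": joint torques, N m; "position": TCP position; "ee_rot": TCP orientation; "ft_force": force on the tool from outside, world axes, zero at the start; "torque": the same for the moment, N m; "width": opening from 0.0 (shut) to 1.0 (fully open).
Only numpy, scipy, OpenCV 4.12 (cv2) and the standard library are available. Lean on these libraries where they do the work, as an engineer would, in place of code of your own. Each camera call takes 0.05 s, during which the arm holds its last target.

## Task

Set the aluminium strip on its long edge in the wide end of the taper gauge, flat along the straight fence, and slide it gently towards the narrow end until it wedges, leaving the marker slide back out of the way. Then bring the marker slide up the fence until its bar just rests against the strip's tail, to mark where it stopped, and let go with the strip still wedged. Do not force anything, and leave the other things on the bench where they are.

Things in the scene. Friction and masses are not known exactly. Their poses are not given: they have to be found in the camera images.
- gauge: Base of the taper gauge, fixed to the worktop: steel plate 270 x 115 x 6 mm. Origin on its underside, below the fence's inner face; x runs along the fence from the slot's wide end to its narrow end, y from the fence across the slot to the jaw, z up. The plate spans x -155 to +115 mm, y -40 to +75 mm, top at z = 6 mm.
- fence: Straight aluminium fence on the plate, with a scale of plain lines on top: 255 mm long (gauge x -145 to +110 mm), 30 mm wide, 12 mm high (gauge z 6 to 18 mm). Origin on the plate's top; its axes are the gauge's; its slot-side face, ground smooth and slippery like the jaw's and the plate, is the plane y = 0.
- jaw: Jaw facing the fence: a fixed back rail carrying an aluminium taper bar 96 x 30 x 12 mm (top at gauge z 18 mm; its two lock knobs to 31 mm), locked tight. Its face forms a slot that begins at gauge x = 5 mm, 17 to 28 mm wide, and narrows by about 1 mm in 6 mm. Origin: foot of the rail's middle, gauge (50, 69, 6) mm. The bar's setting differs each time: where the strip stops shifts by 6 cm; feel for it.
- strip_centre (a point): Centre of the loose strip: plain aluminium flat 60 mm long, 34 mm high, about 14 mm thick, some 80 to 120 g, standing on its long edge on the worktop. y axis along the length, z (level) through the thickness, x vertical. Either end may lead. Wedged, a broad side lies flat on the fence, the leading vertical edge touches the jaw, and its upper 22 mm stand above both.
- slide (a joint): Travel of the steel marker slide along the fence towards the narrow end, m (0 to 0.155); at 0 its bar's front face is at gauge x = -110 mm; it starts parked at 0 to 12 mm. It rubs with about 2 N and stays where it is left.
- slide_nose (a point): Point on the front face of the marker slide's cross bar, over the slot; axes are the gauge's. The bar is 12 mm thick and 12 mm high (gauge z 20.5 to 32.5 mm), crosses the whole slot above fence and jaw, and meets the strip's tail end face.
- slide_post (a point): Middle of the slide's upright black rubber grip post, 16 mm along the fence, 18 mm across it and 30 mm high (gauge z 33 to 62 mm); 14 mm behind the bar's front face and over the fence. It can be pinched from above or pushed from behind.
- bearing: Bystander: loose ball bearing, 38 mm across, 11 mm high; origin at its underside.
- knob: Bystander: loose black star knob with a stud, 29 mm across, 32 mm high; origin at its underside.
- battery: Bystander: loose block battery lying flat, 26 x 51 x 17 mm; origin at its underside.

How it is judged:
On the way, in this order (a step that is already met when the one before it is completed fails the run):
1. the strip, upright and flat along the fence, is pushed until it wedges between fence and jaw (felt on both), the marker slide still more than 10 mm behind its tail (y of strip_centre in the frame of gauge between 0.0052 and 0.0088 m and z of strip_centre in the frame of gauge between 0.02 and 0.026 m and angle between the y axis of strip_centre and the x axis of gauge, either way round below 0.05 rad and angle between strip_centre's own z axis and vertical between 1.5 and 1.64 rad and contact force between strip and jaw above 1 N and contact force between strip and fence above 1 N and x of strip_centre in the frame of slide_nose above 0.04 m), for 0.1 s.
2. the marker slide's bar is brought up to the tail of the wedged strip (y of strip_centre in the frame of gauge between 0.0052 and 0.0088 m and z of strip_centre in the frame of gauge between 0.02 and 0.026 m and angle between the y axis of strip_centre and the x axis of gauge, either way round below 0.05 rad and angle between strip_centre's own z axis and vertical between 1.5 and 1.64 rad and contact force between strip and jaw above 0.5 N and contact force between strip and fence above 0.5 N and x of strip_centre in the frame of slide_nose between 0.0275 and 0.0325 m), for 0.2 s.
At the end, for the whole second after the job is handed in: The strip stands on its long edge on the gauge plate, flat along the fence (within 0.05 rad, 1.8 mm), still wedged: it bears on both jaw and fence with over 0.5 N, and the marker slide's bar is within 2.5 mm of its tail; both at rest and let go (all of step 2 and linear speed of strip below 0.01 m/s and velocity of joint slide below 0.01 m/s and contact force between strip and the fingers below 0.2 N); the robot touches nothing.
It fails at once if the strip is forced into the taper (more than 25 N against the jaw) (contact force between strip and jaw above 25 N).
It fails at once if the strip is pressed hard against the fence (more than 30 N) (contact force between strip and fence above 30 N).
It fails at once if a bystander is shifted by more than 20 mm (distance of any of bearing, knob, battery from where it was at the start of the episode above 0.02 m).
It also fails if it takes over 64 s, if anything falls off the work surface, if the arm or the gripper's body presses on something with over 40 N, if the wrist force passes 120 N, or if a joint passes its speed limit or range.

## Working session

There is one attempt and no reset: what is moved stays moved. The work goes in short steps, Python scripts to look and compute and a tool call to move; the robot and the scene stay as the last step left them, time stands still between calls to the robot, and variables do not carry over. Pictures are saved under pics/ and viewed, and the job is handed in when it is done.

Besides the shell and the picture viewer there is one more tool, called after ">>>" as name(argument=value, ...), one argument or row to a line, values as JSON. carry_out: Moves the arm, as the interface text tells. Its arguments: {"type":"object","properties":{"motion":{"type":"array","items":{"type":"object","properties":{"grip":{"type":"number"},"tx":{"type":"number"},"ty":{"type":"number"},"tz":{"type":"number"},"rx":{"type":"number"},"ry":{"type":"number"},"rz":{"type":"number"}}}},"force":{"type":"number"}},"required":["motion"]}

```bash
mkdir -p pics; ls
python3 - <<'E'
from bench import manip
import cv2
print(manip.pinch_z, manip.observe())
for n in ["scene","top","wrist"]:
    cv2.imwrite(f"pics/{n}0.png",manip.capture(n)); print(n,manip.calibration(n))
E
```

```text
pics
0.0187 {'t': 0.0, 'joints': array([ 1.15557660e+00,  3.53657165e-01,  1.63418143e+00, -5.20800506e-05,
        1.15521888e+00, -2.39523380e-03]), 'joint_vel': array([-0.00064209,  0.00023057,  0.00068814,  0.00086414, -0.00166028,
        0.00152434]), 'effort': array([-3.61460887e-03, -6.05242753e+01, -3.42061973e+01, -3.23421191e-04,
        9.34102776e-03, -9.40749942e-05]), 'position': array([0.25055474, 0.57202119, 0.23053583]), 'ee_rot': array([-1.28525353e-04,  2.04939271e-01,  9.78774416e-01, -7.21438728e-04]), 'ft_force': array([-0.1622812 , -0.45067869, -0.09422135]), 'torque': array([0.00355587, 0.02229845, 0.00963609]), 'width': 0.9959012342322768}
scene {'camera_matrix': array([[418.82916344,   0.        , 249.25055737],
       [  0.        , 418.82916344, 195.73657688],
       [  0.        ,   0.        ,   1.        ]]), 'R': array([[ 0.8685333 ,  0.49494546,  0.02605551],
       [ 0.22136989, -0.34035226, -0.91386854],
       [-0.44344704,  0.79949317, -0.4051733 ]]), 't': array([-0.49447947, -0.07820931,  1.51242556])}
top {'camera_matrix': array([[465.71681789,
[... 167 characters left out ...]
6465,  0.00548347],
       [-0.94278438,  0.0220438 , -0.33267354],
       [ 0.3324411 , -0.01358925, -0.94302611]]), 't': array([-0.01736094,  0.56125081,  1.61502109])}
wrist {'camera_matrix': array([[341.29336094,   0.        , 257.58849093],
       [  0.        , 341.29336094, 183.79066445],
       [  0.        ,   0.        ,   1.        ]]), 'mount': array([[ 1.28047425e-04, -9.60182685e-01, -2.79372861e-01,
         7.11365310e-02],
       [ 9.99999749e-01,  3.17751711e-04, -6.33749096e-04,
         4.13716593e-04],
       [ 6.97286113e-04, -2.79372709e-01,  9.60182484e-01,
        -1.43871503e-01],
       [ 0.00000000e+00,  0.00000000e+00,  0.00000000e+00,
         1.00000000e+00]])}
```

View pics/scene0.png

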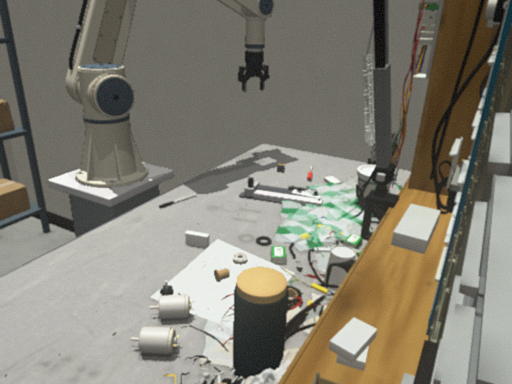

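View pics/top0.png

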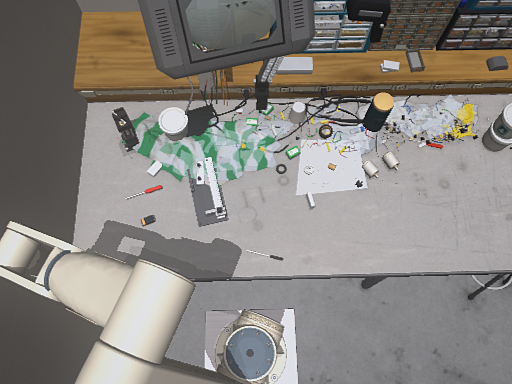

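View pics/wrist0.png

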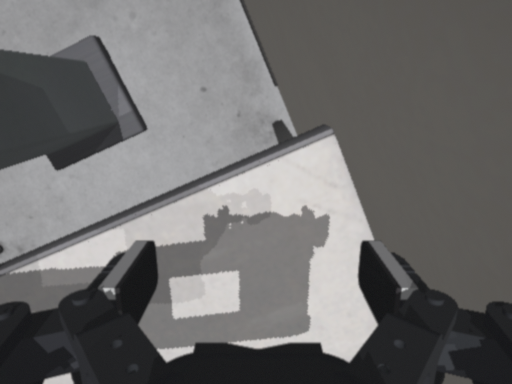

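```bash
python3 - <<'E'
import cv2
a=cv2.imread("pics/top0.png")[140:240,130:330]
cv2.imwrite("pics/top0z.png",cv2.resize(a,None,fx=4,fy=4,interpolation=cv2.INTER_CUBIC))
a=cv2.imread("pics/scene0.png")[150:300,150:350]
cv2.imwrite("pics/scene0z.png",cv2.resize(a,None,fx=4,fy=4,interpolation=cv2.INTER_CUBIC))
E
cat > h.py <<'E'
import numpy as np, cv2
from bench import manip
from scipy.spatial.transform import Rotation as Ro
def cam(name,obs=None):
    c=manip.calibration(name);K=np.array(c["camera_matrix"])
    if name!="wrist": return K,np.array(c["R"]),np.array(c["t"])
    q=obs["ee_rot"];T=np.eye(4);T[:3,:3]=Ro.from_quat([q[1],q[2],q[3],q[0]]).as_matrix();T[:3,3]=obs["position"]
    W=np.linalg.inv(T@np.array(c["mount"]));return K,W[:3,:3],W[:3,3]
def plane(C,uv,z):
    K,R,t=C;d=R.T@np.linalg.inv(K)@np.array([uv[0],uv[1],1.]);o=-R.T@t
    return o+d*(z-o[2])/d[2]
def proj(C,X):
    K,R,t=C;p=(K@(R@np.asarray(X,float).T+t[:,None])).T;return p[:,:2]/p[:,2:]
def tri(Cs,uvs):
    A=[];b=[]
    for (K,R,t),uv in zip(Cs,uvs):
        d=R.T@np.linalg.inv(K)@np.array([uv[0],uv[1],1.]);d/=np.linalg.norm(d);o=-R.T@t
        P=np.eye(3)-np.outer(d,d);A.append(P);b.append(P@o)
    A=np.vstack(A);b=np.hstack(b);x=np.linalg.lstsq(A,b,rcond=None)[0];return x,np.linalg.norm(A@x-b)
E
python3 - <<'E'
from h import *
C=cam("top")
for uv in [(310,200),(208,190),(282,169),(308,170),(361,184),(227,222),(196,225),(215,155),(191,159)]: print(uv,plane(C,uv,0.01).round(3))
E
```

```text
(310, 200) [ 0.552 -0.242  0.01 ]
(208, 190) [0.602 0.151 0.01 ]
(282, 169) [ 0.683 -0.14   0.01 ]
(308, 170) [ 0.676 -0.242  0.01 ]
(361, 184) [ 0.613 -0.445  0.01 ]
(227, 222) [0.472 0.078 0.01 ]
(196, 225) [0.463 0.195 0.01 ]
(215, 155) [0.749 0.124 0.01 ]
(191, 159) [0.734 0.219 0.01 ]
```

View pics/top0z.png

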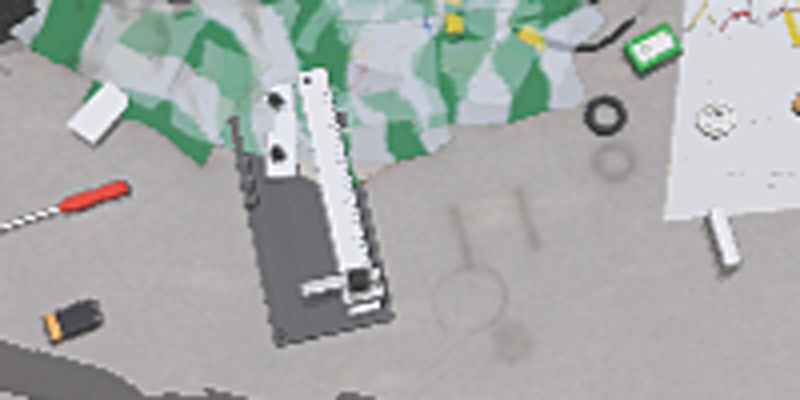

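View pics/scene0z.png

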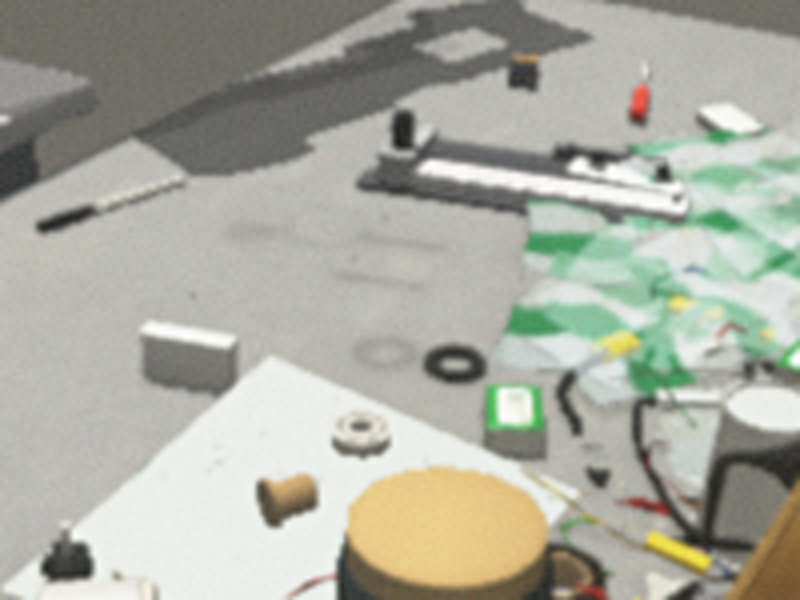

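>>> carry_out(
  motion=[
    {"tx":2,"ty":-4,"rz":-8.5},
    {"tx":4,"ty":-8,"rz":-17},
    {"tx":6,"ty":-12,"rz":-25.5},
    {"tx":8,"ty":-16,"rz":-34},
    {"tx":10,"ty":-20,"rz":-42.5},
  ],
)

```text
invalid input at $.motion[0]: expected keys grip, tx, ty, tz, rx, ry, rz
```

>>> carry_out(
  motion=[
    {"tx":2,"ty":-4,"rz":-8.5},
    {"tx":4,"ty":-8,"rz":-17},
    {"tx":6,"ty":-12,"rz":-25.5},
    {"tx":8,"ty":-16,"rz":-34},
    {"tx":10,"ty":-20,"rz":-42.5},
  ],
)

```text
invalid input at $.motion[0]: expected keys grip, tx, ty, tz, rx, ry, rz
```

>>> carry_out(
  motion=[
    {"tx":2,"ty":-4,"rz":-8.5,"tz":1},
    {"tx":4,"ty":-8,"rz":-17,"tz":2},
    {"tx":6,"ty":-12,"rz":-25.5,"tz":3},
    {"tx":8,"ty":-16,"rz":-34,"tz":4},
    {"tx":10,"ty":-20,"rz":-42.5,"tz":4},
  ],
)

```text
invalid input at $.motion[0]: expected keys grip, tx, ty, tz, rx, ry, rz
```

>>> carry_out(
  motion=[
    {"tx":2,"rz":-8.5},
    {"tx":5,"rz":-18},
    {"tx":5,"rz":-18},
    {"tx":5,"rz":-18},
    {"tx":5,"rz":-18},
  ],
)

```text
invalid input at $.motion[0]: expected keys grip, tx, ty, tz, rx, ry, rz
```

```bash
cat > snap.py <<'E'
import sys,json
from h import *
n=sys.argv[1];o=manip.observe();im=manip.capture("wrist")
cv2.imwrite(f"pics/{n}.png",im);json.dump({k:np.asarray(o[k]).tolist() for k in("position","ee_rot")},open(f"pics/{n}.json","w"))
cv2.imwrite(f"pics/{n}z.png",cv2.resize(im,(800,600),interpolation=cv2.INTER_CUBIC))
R=Ro.from_quat(np.roll(o["ee_rot"],-1)).as_matrix();print(o["t"],o["position"].round(4),R.round(4).tolist(),o["ft_force"].round(2),o["joints"].round(3))
E
python3 snap.py w1
```

```text
0.15 [0.2506 0.5722 0.2307] [[-0.916, 0.4012, -0.0004], [0.4012, 0.916, -0.001], [-0.0, -0.0011, -1.0]] [ 0.04 -0.09  0.59] [ 1.156  0.354  1.634 -0.     1.155 -0.002]
```

View pics/w1z.png

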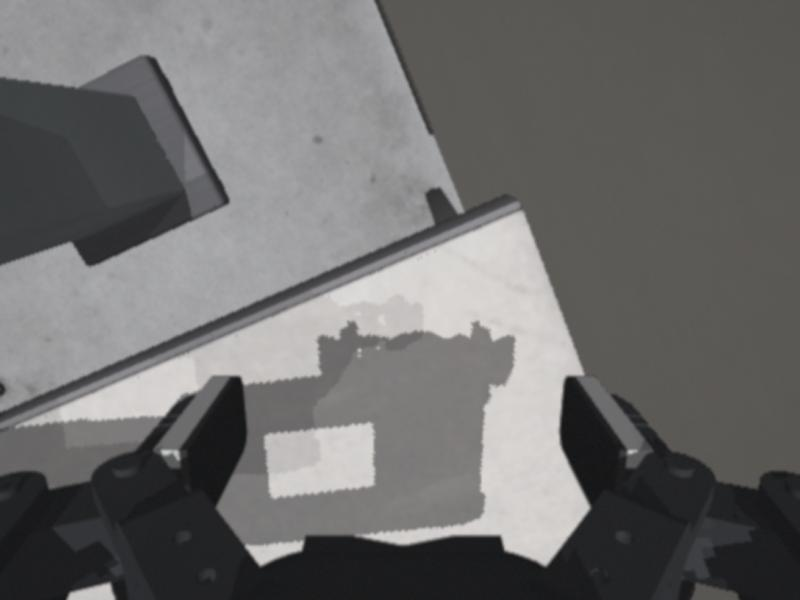

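The call needs every key in each row, so nothing moved. I'm re-sending it in full.

>>> carry_out(
  motion=[
    {"grip":1,"tx":2,"ty":-4,"tz":0,"rx":0,"ry":0,"rz":-8.5},
    {"grip":1,"tx":4,"ty":-8,"tz":0,"rx":0,"ry":0,"rz":-17},
    {"grip":1,"tx":6,"ty":-12,"tz":0,"rx":0,"ry":0,"rz":-25.5},
    {"grip":1,"tx":8,"ty":-16,"tz":0,"rx":0,"ry":0,"rz":-34},
    {"grip":1,"tx":10,"ty":-20,"tz":0,"rx":0,"ry":0,"rz":-42.5},
  ],
)

```text
t: 0.7
position: [0.3511, 0.3709, 0.2312]
ee_rot: [0.0, 0.548, 0.836, 0.0]
ft_force: [-0.5, 0.9, -0.9]
width: 0.999
```

>>> carry_out(
  motion=[
    {"grip":1,"tx":2,"ty":-4,"tz":0,"rx":0,"ry":0,"rz":-8.5},
    {"grip":1,"tx":4,"ty":-8,"tz":0,"rx":0,"ry":0,"rz":-17},
    {"grip":1,"tx":6,"ty":-12,"tz":0,"rx":0,"ry":0,"rz":-25.5},
    {"grip":1,"tx":8,"ty":-16,"tz":0,"rx":0,"ry":0,"rz":-34},
    {"grip":1,"tx":10,"ty":-20,"tz":0,"rx":0,"ry":0,"rz":-42.5},
  ],
)

```text
t: 1.2
position: [0.4512, 0.1708, 0.2314]
ee_rot: [0.0, 0.814, 0.581, 0.0]
ft_force: [1.5, -0.6, 0.2]
width: 1.001
```

>>> carry_out(
  motion=[
    {"grip":1,"tx":2,"ty":-4,"tz":1,"rx":0,"ry":0,"rz":-8.5},
    {"grip":1,"tx":4,"ty":-8,"tz":2,"rx":0,"ry":0,"rz":-17},
    {"grip":1,"tx":6,"ty":-12,"tz":3,"rx":0,"ry":0,"rz":-25.5},
    {"grip":1,"tx":8,"ty":-16,"tz":4,"rx":0,"ry":0,"rz":-34},
    {"grip":1,"tx":10,"ty":-20,"tz":4,"rx":0,"ry":0,"rz":-42.5},
  ],
)

```text
t: 1.7
position: [0.552, -0.0294, 0.2728]
ee_rot: [0.0, 0.969, 0.246, 0.001]
ft_force: [0.6, 0.1, 0.5]
width: 1.002
```

>>> carry_out(
  motion=[
    {"grip":1,"tx":2,"ty":0,"tz":0,"rx":0,"ry":0,"rz":-8.5},
    {"grip":1,"tx":5,"ty":0,"tz":0,"rx":0,"ry":0,"rz":-18},
    {"grip":1,"tx":5,"ty":0,"tz":0,"rx":0,"ry":0,"rz":-18},
    {"grip":1,"tx":5,"ty":0,"tz":0,"rx":0,"ry":0,"rz":-18},
  ],
)

```text
t: 2.1
position: [0.6004, -0.0275, 0.2706]
ee_rot: [-0.0, 0.995, 0.095, -0.001]
ft_force: [-0.3, -0.4, 0.3]
width: 0.999
```

```bash
python3 snap.py w1
```

```text
2.1 [ 0.6004 -0.0275  0.2706] [[0.9819, 0.1896, -0.0014], [0.1896, -0.9819, 0.0001], [-0.0014, -0.0003, -1.0]] [-0.32 -0.41  0.34] [-0.048  0.282  1.643  0.     1.218  1.332]
```

View pics/w1z.png

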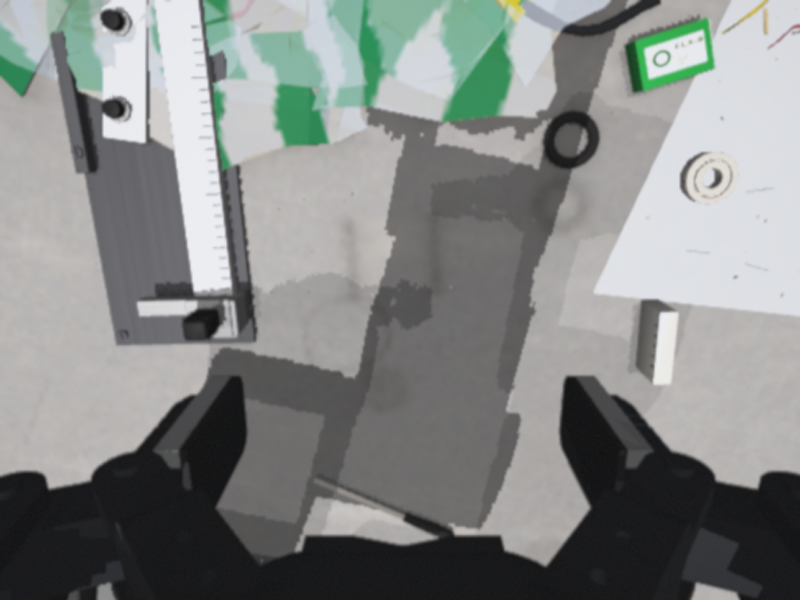

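The wrist view shows the gauge at left: slide post near (203,323) and fence scale up to (185,0). The strip's white top is at right, from (656,304) to (664,384), and the bearing is at (710,177).

```bash
cat >> h.py <<'E'
import json
def wc(n):
    o=json.load(open(f"pics/{n}.json"));return cam("wrist",{k:np.array(v) for k,v in o.items()})
S=1.5625
def zp(u,v): return ((u+.5)/S-.5,(v+.5)/S-.5)
E
python3 - <<'E'
from h import *
C=wc("w1")
for uv,z in [((642,304),.034),((672,308),.034),((674,384),.034),((654,384),.034),((657,344),.034),((117,344),.006),((256,340),.006),((203,323),.06)]:
    print(uv,plane(C,zp(*uv),z).round(4))
E
```

```text
(642, 304) [ 0.5821 -0.2136  0.034 ]
(672, 308) [ 0.5834 -0.2367  0.034 ]
(674, 384) [ 0.5236 -0.259   0.034 ]
(654, 384) [ 0.5206 -0.2436  0.034 ]
(657, 344) [ 0.5534 -0.235   0.034 ]
(117, 344) [0.4602 0.1856 0.006 ]
(256, 340) [0.4855 0.0735 0.006 ]
(203, 323) [0.5157 0.1002 0.06  ]
```

>>> carry_out(
  motion=[
    {"grip":1,"tx":-1.5,"ty":-4,"tz":-1,"rx":0,"ry":0,"rz":2},
    {"grip":1,"tx":-3,"ty":-8,"tz":-3,"rx":0,"ry":0,"rz":5},
    {"grip":1,"tx":-4.5,"ty":-12,"tz":-5,"rx":0,"ry":0,"rz":9},
    {"grip":1,"tx":-6,"ty":-16,"tz":-7,"rx":0,"ry":0,"rz":9},
    {"grip":1,"tx":-7,"ty":-20,"tz":-8,"rx":0,"ry":0,"rz":9},
  ],
)

```text
t: 2.65
position: [0.5278, -0.2277, 0.1899]
ee_rot: [-0.001, 0.985, 0.174, -0.001]
ft_force: [0.5, 0.3, -0.2]
width: 1.0
```

>>> carry_out(
  motion=[
    {"grip":1,"tx":0,"ty":0,"tz":0,"rx":0,"ry":0,"rz":0},
  ],
)

```text
t: 2.75
position: [0.5276, -0.2304, 0.1899]
ee_rot: [-0.0, 0.985, 0.172, -0.001]
ft_force: [-0.1, -0.2, -0.1]
width: 1.002
```

```bash
python3 snap.py w2
```

```text
2.75 [ 0.5276 -0.2304  0.1899] [[0.9409, 0.3387, -0.003], [0.3387, -0.9409, -0.0002], [-0.0028, -0.0008, -1.0]] [-0.15 -0.23 -0.08] [-0.414  0.322  1.779 -0.002  1.043  0.812]
```

View pics/w2z.png

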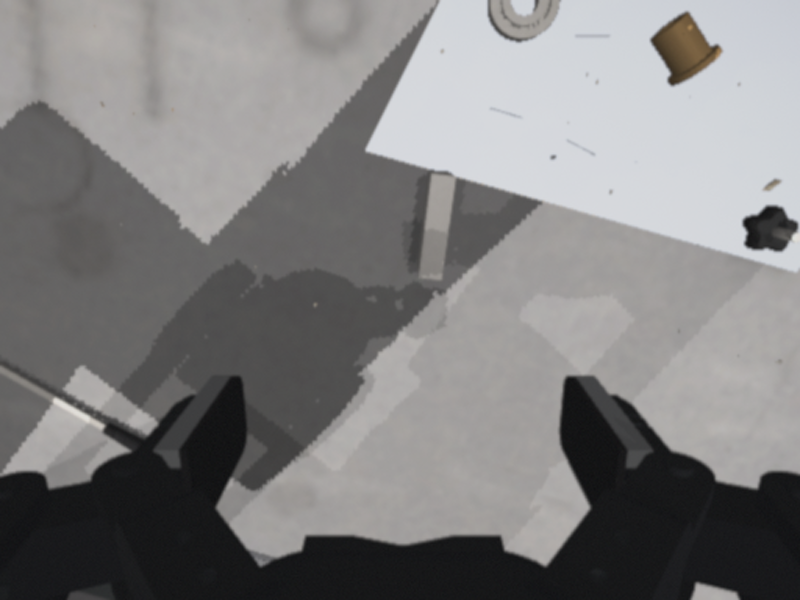

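The strip's top face has corners near (430,172), (457,175), (442,280) and (419,278).

```bash
python3 - <<'E'
from h import *
import math
for n,b,f in(("w2",(400,150,480,300),8),("w1",(620,280,700,400),6)):
    x0,y0,x1,y1=[int(v/S) for v in b];cv2.imwrite(f"pics/{n}c.png",cv2.resize(cv2.imread(f"pics/{n}.png")[y0:y1,x0:x1],None,fx=f,fy=f,interpolation=cv2.INTER_CUBIC));print(x0,y0)
a=[(430,172),(457,175),(442,280),(419,278)];b=[(655,304),(676,310),(672,384),(654,384)]
C2=wc("w2");C1=wc("w1")
for p,q in zip(a,b):
    print(plane(C2,zp(*p),.034).round(4),tri([C2,C1],[zp(*p),zp(*q)]))
E
cd pics; python3 -c "
import cv2,numpy as np
a=cv2.imread('w2c.png');b=cv2.imread('w1c.png');h=max(a.shape[0],b.shape[0])
p=lambda i:cv2.copyMakeBorder(i,0,h-i.shape[0],0,10,cv2.BORDER_CONSTANT)
cv2.imwrite('c12.png',np.hstack([p(a)[:600],p(b)[:600]]));print(a.shape,b.shape)"
```

```text
256 96
396 179
[ 0.5791 -0.2274  0.034 ] (array([ 0.57999979, -0.22871742,  0.0228746 ]), np.float64(0.0021883009588175503))
[ 0.5827 -0.242   0.034 ] (array([ 0.58212925, -0.24218599,  0.03084866]), np.float64(0.0006193192891380864))
[ 0.5237 -0.2557  0.034 ] (array([ 0.5246038 , -0.25518064,  0.03747002]), np.float64(7.692588578363486e-05))
[ 0.5203 -0.2427  0.034 ] (array([ 0.52094979, -0.242586  ,  0.03550288]), np.float64(0.00037938191503538143))
(768, 408, 3) (462, 312, 3)
```

View pics/c12.png

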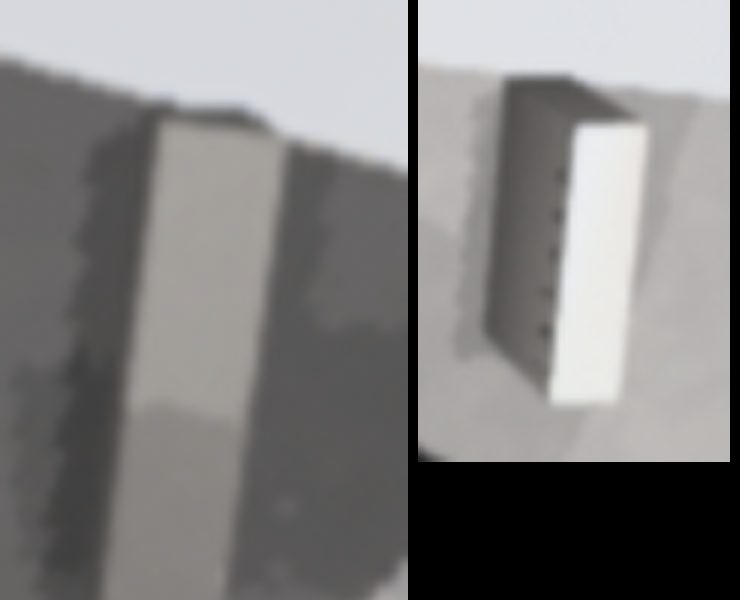

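Run:
```python
from h import *
C2=wc("w2");C1=wc("w1")
f=lambda o,s,p:(o[0]+(p[0]+.5)/s-.5,o[1]+(p[1]+.5)/s-.5)
a=[f((256,96),8,(158,124)),f((256,96),8,(286,140)),zp(442,280),zp(419,278)]
b=[f((396,179),6,p) for p in[(157,125),(230,125),(200,404),(130,404)]]
P=[]
for p,q in zip(a,b):
    x=plane(C2,p,.034);P.append(x);print(x.round(4),tri([C2,C1],[p,q]))
P=np.array(P);print(P.mean(0));d=(P[0]+P[1]-P[2]-P[3])/2;print(np.linalg.norm(d),np.degrees(np.arctan2(d[1],d[0])))
```

```text
[ 0.5783 -0.228   0.034 ] (array([ 0.578516  , -0.2280285 ,  0.03428466]), np.float64(0.0002911956691220571))
[ 0.5814 -0.2416  0.034 ] (array([ 0.58157813, -0.24143102,  0.03541005]), np.float64(0.00017287670287166078))
[ 0.5237 -0.2557  0.034 ] (array([ 0.52373962, -0.25534251,  0.03574513]), np.float64(0.0005765658102566219))
[ 0.5203 -0.2427  0.034 ] (array([ 0.51993393, -0.24271249,  0.03341369]), np.float64(0.0003275377332235917))
[ 0.55093458 -0.24199383  0.034     ]
0.059616855325124916 14.033769801577824
```

The strip's top triangulates to 34–35 mm against the stated 34, with length 59.6 mm. Its centre is (0.551, -0.242) and its heading 14.0°. Going in.

>>> carry_out(
  motion=[
    {"grip":1,"tx":1,"ty":-0.6,"tz":-4,"rx":0,"ry":0,"rz":-3},
    {"grip":1,"tx":2.3,"ty":-1.2,"tz":-8,"rx":0,"ry":0,"rz":-5.8},
    {"grip":1,"tx":2.35,"ty":-1.2,"tz":-12,"rx":0,"ry":0,"rz":-5.8},
    {"grip":1,"tx":2.35,"ty":-1.2,"tz":-15.5,"rx":0,"ry":0,"rz":-5.8},
    {"grip":1,"tx":2.35,"ty":-1.2,"tz":-17.3,"rx":0,"ry":0,"rz":-5.8},
  ],
)

```text
t: 3.3
position: [0.5528, -0.2373, 0.0159]
ee_rot: [-0.001, 0.992, 0.124, -0.001]
ft_force: [-0.0, -0.6, -0.8]
width: 1.003
```

>>> carry_out(
  motion=[
    {"grip":0.6,"tx":0,"ty":0,"tz":0,"rx":0,"ry":0,"rz":0},
    {"grip":0.4,"tx":0,"ty":0,"tz":0,"rx":0,"ry":0,"rz":0},
  ],
  force=20,
)

```text
t: 3.5
position: [0.5547, -0.2387, 0.0191]
ee_rot: [0.0, 0.992, 0.123, 0.0]
ft_force: [-0.7, 0.1, 0.8]
width: 0.691
```

```bash
python3 snap.py w3
```

```text
3.5 [ 0.5547 -0.2387  0.0191] [[0.9697, 0.2444, 0.0003], [0.2444, -0.9697, 0.0], [0.0003, 0.0001, -1.0]] [-0.66  0.06  0.84] [-0.409  0.587  1.817  0.     0.737  0.915]
```

View pics/w3z.png

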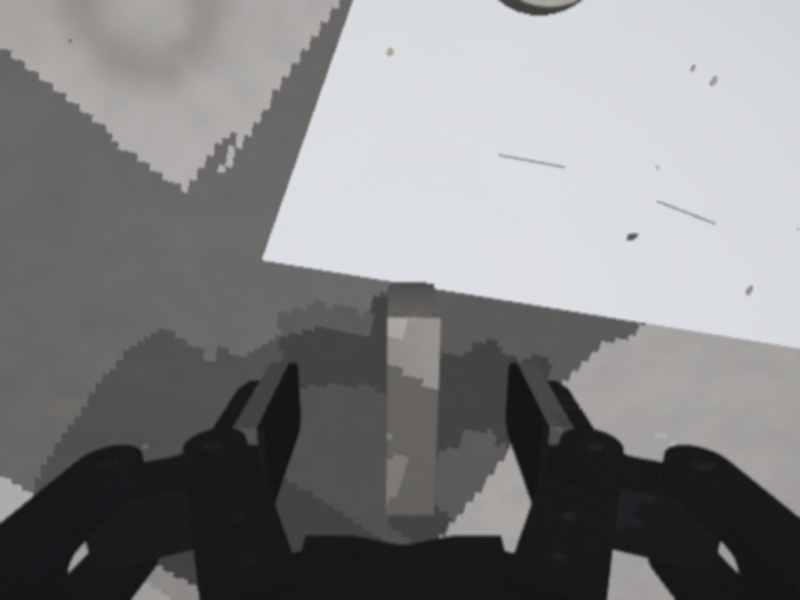

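The strip lies between the pads, spanning about (387–440, 317–515). It's slightly right of the gripper centre at about 403. I'll let the arm settle before closing.

>>> carry_out(
  motion=[
    {"grip":0.5,"tx":0,"ty":0,"tz":0,"rx":0,"ry":0,"rz":0},
    {"grip":0.4,"tx":0,"ty":0,"tz":0,"rx":0,"ry":0,"rz":0},
  ],
)

```text
t: 3.75
position: [0.5552, -0.2397, 0.0198]
ee_rot: [0.001, 0.992, 0.122, 0.001]
ft_force: [-0.5, -1.3, 0.7]
width: 0.404
```

```bash
python3 snap.py w4
```

```text
3.75 [ 0.5552 -0.2397  0.0198] [[0.97, 0.243, 0.0022], [0.243, -0.97, -0.0009], [0.0019, 0.0014, -1.0]] [-0.49 -1.27  0.7 ] [-0.41   0.586  1.817  0.     0.736  0.915]
```

View pics/w4z.png

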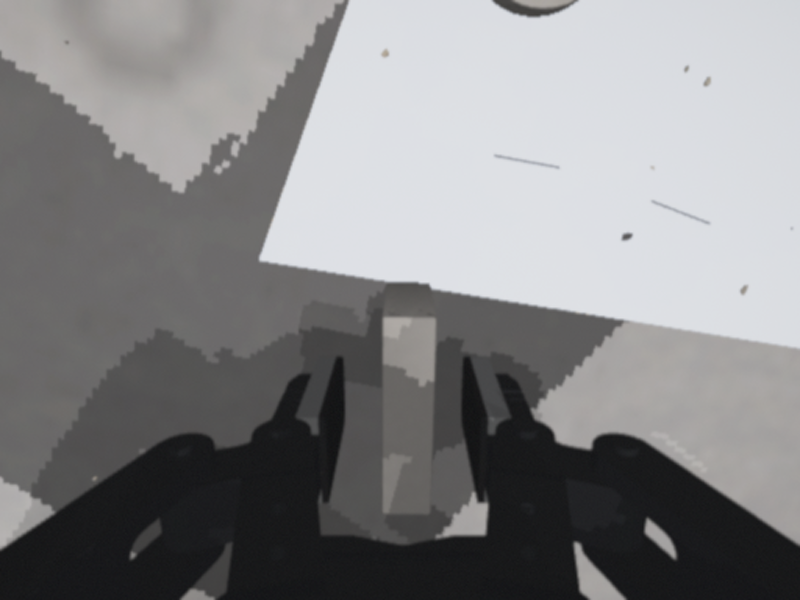

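>>> carry_out(
  motion=[
    {"grip":0.3,"tx":-0.3,"ty":-0.2,"tz":-0.2,"rx":0,"ry":0,"rz":0},
    {"grip":0.2,"tx":-0.3,"ty":-0.2,"tz":-0.2,"rx":0,"ry":0,"rz":0},
    {"grip":0,"tx":-0.3,"ty":-0.2,"tz":-0.2,"rx":0,"ry":0,"rz":0},
    {"grip":0,"tx":-0.3,"ty":-0.2,"tz":-0.2,"rx":0,"ry":0,"rz":0},
    {"grip":0,"tx":-0.3,"ty":-0.2,"tz":-0.2,"rx":0,"ry":0,"rz":0},
  ],
  force=25,
)

```text
t: 4.3
position: [0.5509, -0.2416, 0.0163]
ee_rot: [-0.0, 0.992, 0.122, -0.0]
ft_force: [-2.3, -2.3, 3.0]
width: 0.157
```

>>> carry_out(
  motion=[
    {"grip":0,"tx":0,"ty":0,"tz":0,"rx":0,"ry":0,"rz":0},
  ],
)

```text
t: 4.4
position: [0.551, -0.2416, 0.0163]
ee_rot: [-0.0, 0.992, 0.122, -0.0]
ft_force: [-2.8, -1.4, 4.4]
width: 0.159
```

```bash
python3 snap.py w5
```

```text
4.4 [ 0.551  -0.2416  0.0163] [[0.9701, 0.2427, -0.0004], [0.2427, -0.9701, 0.0], [-0.0004, -0.0001, -1.0]] [-2.83 -1.4   4.41] [-0.416  0.589  1.822 -0.     0.731  0.91 ]
```

View pics/w5z.png

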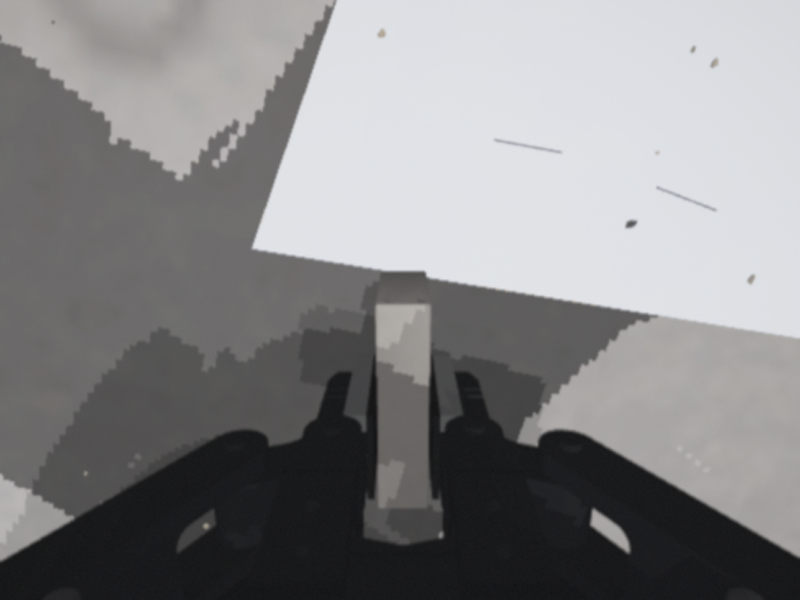

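The strip is gripped at 13.5 mm width. Lifting and carrying it towards the gauge.

>>> carry_out(
  motion=[
    {"grip":0,"tx":0,"ty":0,"tz":4,"rx":0,"ry":0,"rz":0},
    {"grip":0,"tx":0,"ty":3,"tz":8,"rx":0,"ry":0,"rz":0},
    {"grip":0,"tx":0,"ty":7,"tz":12,"rx":0,"ry":0,"rz":0},
    {"grip":0,"tx":1,"ty":11,"tz":16,"rx":0,"ry":0,"rz":0},
    {"grip":0,"tx":1,"ty":15,"tz":18,"rx":0,"ry":0,"rz":0},
  ],
)

```text
t: 4.95
position: [0.5623, -0.0975, 0.1946]
ee_rot: [0.0, 0.993, 0.122, 0.002]
ft_force: [1.3, 0.0, -1.2]
width: 0.16
```

>>> carry_out(
  motion=[
    {"grip":0,"tx":0.5,"ty":4,"tz":0,"rx":0,"ry":0,"rz":0},
    {"grip":0,"tx":1,"ty":8,"tz":0,"rx":0,"ry":0,"rz":0},
    {"grip":0,"tx":2,"ty":12,"tz":0,"rx":0,"ry":0,"rz":0},
    {"grip":0,"tx":2,"ty":15,"tz":0,"rx":0,"ry":0,"rz":0},
    {"grip":0,"tx":2,"ty":15,"tz":0,"rx":0,"ry":0,"rz":0},
  ],
)

```text
t: 5.45
position: [0.5811, 0.0554, 0.1919]
ee_rot: [-0.001, 0.992, 0.124, 0.0]
ft_force: [0.4, 0.6, -1.1]
width: 0.155
```

>>> carry_out(
  motion=[
    {"grip":0,"tx":0,"ty":0,"tz":0,"rx":0,"ry":0,"rz":0},
    {"grip":0,"tx":0,"ty":0,"tz":0,"rx":0,"ry":0,"rz":0},
    {"grip":0,"tx":0,"ty":0,"tz":0,"rx":0,"ry":0,"rz":0},
  ],
)

```text
t: 5.75
position: [0.5809, 0.0507, 0.1921]
ee_rot: [0.0, 0.993, 0.122, -0.0]
ft_force: [-0.4, -0.4, -1.0]
width: 0.159
```

```bash
python3 snap.py w6
```

```text
5.75 [0.5809 0.0507 0.1921] [[0.9704, 0.2415, -0.0002], [0.2415, -0.9704, -0.0001], [-0.0002, 0.0, -1.0]] [-0.35 -0.4  -0.97] [ 0.085  0.329  1.763 -0.     1.05   1.411]
```

View pics/w6z.png

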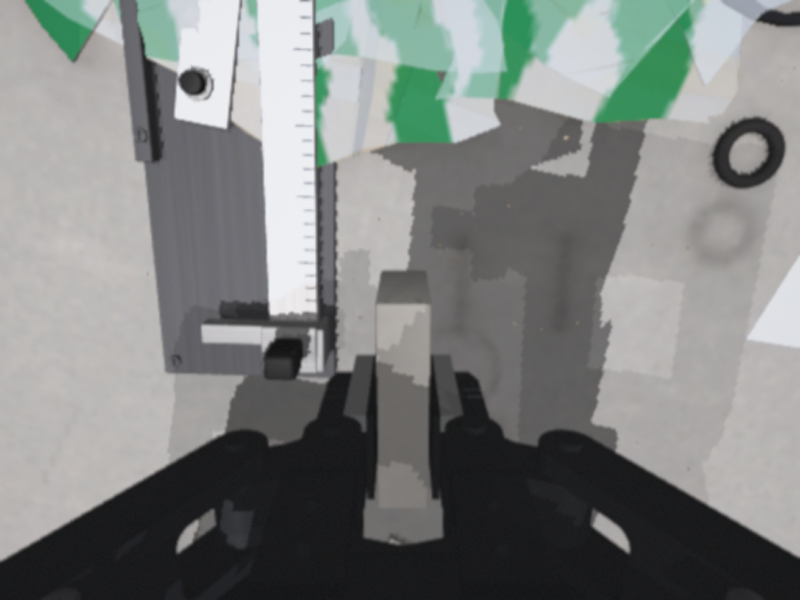

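The view shows the plate's near corners at (165,373) and (335,373), the slide bar along (200–320, 320–345), and the fence's inner face along x≈265. One more view from the other side.

>>> carry_out(
  motion=[
    {"grip":0,"tx":-1,"ty":4,"tz":0,"rx":0,"ry":0,"rz":0},
    {"grip":0,"tx":-2,"ty":8,"tz":1,"rx":0,"ry":0,"rz":0},
    {"grip":0,"tx":-3,"ty":12,"tz":2,"rx":0,"ry":0,"rz":0},
    {"grip":0,"tx":-3,"ty":14,"tz":2,"rx":0,"ry":0,"rz":0},
    {"grip":0,"tx":-3,"ty":14,"tz":2,"rx":0,"ry":0,"rz":0},
  ],
)

```text
t: 6.3
position: [0.5511, 0.1935, 0.2127]
ee_rot: [-0.0, 0.992, 0.123, 0.001]
ft_force: [-0.3, -0.2, -0.9]
width: 0.157
```

>>> carry_out(
  motion=[
    {"grip":0,"tx":0,"ty":0,"tz":0,"rx":0,"ry":0,"rz":0},
    {"grip":0,"tx":0,"ty":0,"tz":0,"rx":0,"ry":0,"rz":0},
    {"grip":0,"tx":0,"ty":0,"tz":0,"rx":0,"ry":0,"rz":0},
  ],
)

```text
t: 6.6
position: [0.551, 0.1904, 0.212]
ee_rot: [0.0, 0.993, 0.122, -0.0]
ft_force: [0.4, 0.1, -1.7]
width: 0.152
```

```bash
python3 snap.py w7
```

```text
6.6 [0.551  0.1904 0.212 ] [[0.9704, 0.2413, -0.0004], [0.2413, -0.9704, -0.0004], [-0.0005, 0.0002, -1.0]] [ 0.43  0.06 -1.71] [ 0.33   0.308  1.744 -0.     1.09   1.657]
```

View pics/w7z.png

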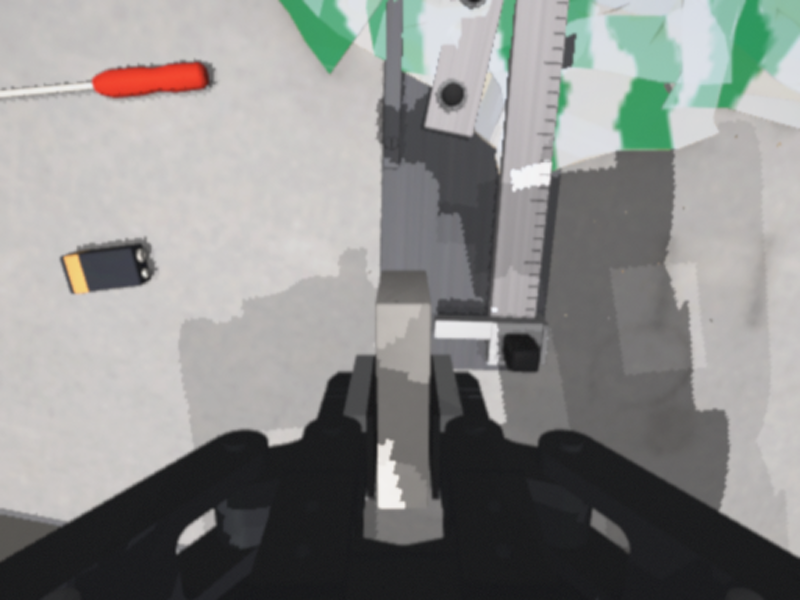

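Run:
```python
import cv2
a=cv2.imread("pics/w6.png")[0:250,70:230];cv2.imwrite("pics/w6c.png",cv2.resize(a,None,fx=4,fy=4,interpolation=cv2.INTER_CUBIC)[400:1000])
cv2.imwrite("pics/w6d.png",cv2.resize(a,None,fx=4,fy=4,interpolation=cv2.INTER_CUBIC)[0:480])
a=cv2.imread("pics/w7.png")[0:250,230:390];b=cv2.resize(a,None,fx=4,fy=4,interpolation=cv2.INTER_CUBIC)
cv2.imwrite("pics/w7c.png",b[400:1000]);cv2.imwrite("pics/w7d.png",b[:480])
```

```text
(no output)
```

View pics/w6c.png

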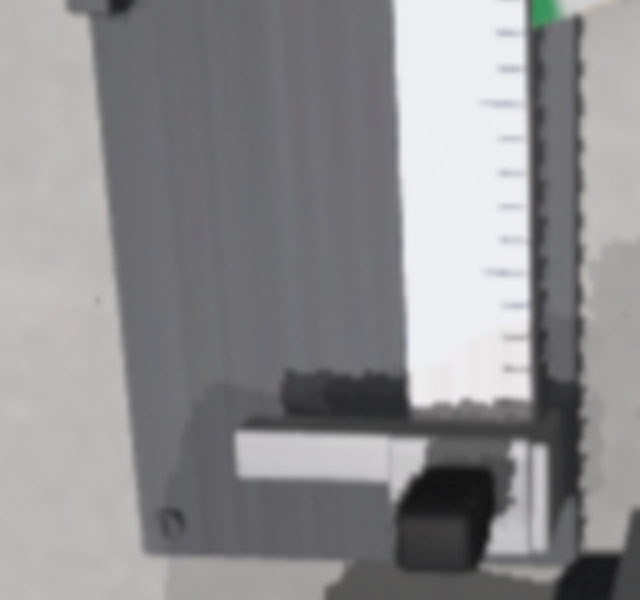

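View pics/w6d.png

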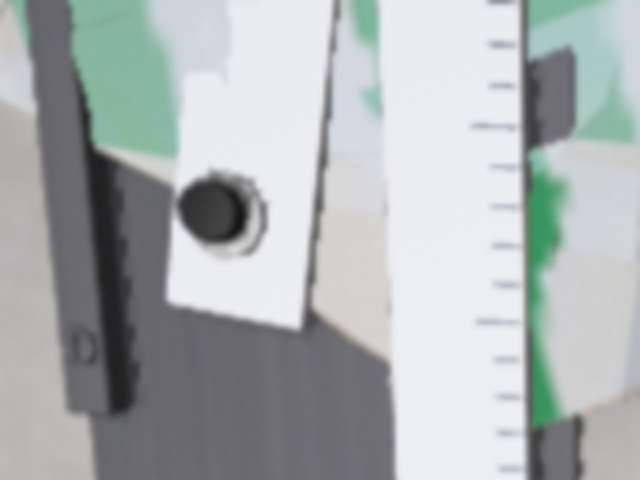

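View pics/w7c.png

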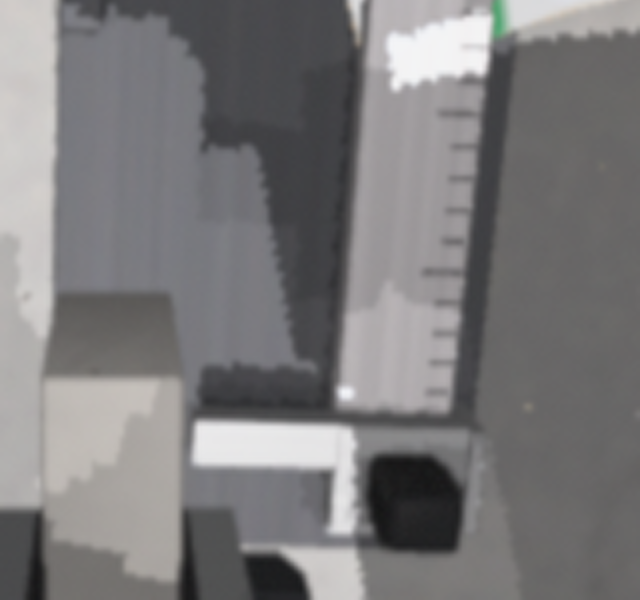

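View pics/w7d.png

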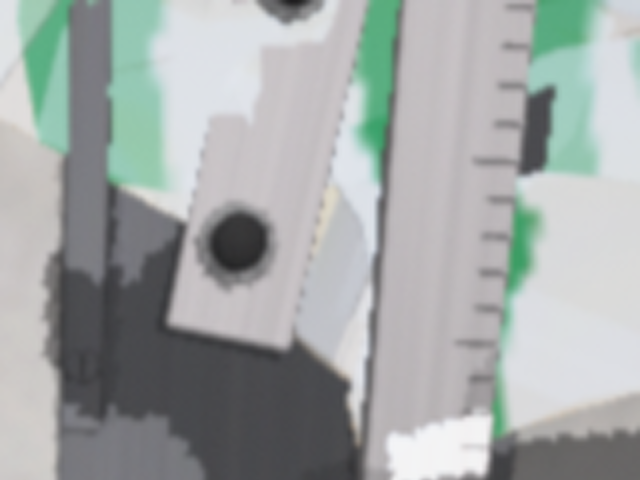

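```bash
cat > fit.py <<'E'
from h import *
from scipy.optimize import least_squares
C={"6":wc("w6"),"7":wc("w7")}
off={"6":70,"7":230}
def px(im,part,u,v): return (off[im]+(u+.5)/4-.5,((400 if part=="c" else 0)+v+.5)/4-.5)
L=[("6","c",394,0,0),("6","c",408,370,0),("6","d",379,0,0),("6","d",397,475,0),
("6","c",529,100,-.03),("6","c",535,400,-.03),("6","d",523,0,-.03),("6","d",529,475,-.03),
("7","c",366,0,0),("7","c",337,400,0),("7","d",403,0,0),("7","d",385,250,0),
("7","c",487,100,-.03),("7","c",452,410,-.03),("7","d",535,0,-.03),("7","d",505,250,-.03)]
Q=[("6","c",143,552,-.155,.075,.006),("6","c",578,552,-.155,-.04,.006)]
def loc(p,X):
    c,s=np.cos(p[2]),np.sin(p[2]);d=X[:2]-p[:2];return np.array([c*d[0]+s*d[1],-s*d[0]+c*d[1]])
def res(p,full=False):
    r=[loc(p,plane(C[a],px(a,b,u,v),.018))[1]-y for a,b,u,v,y in L]
    for a,b,u,v,x,y,z in Q:
        q=loc(p,plane(C[a],px(a,b,u,v),z));r+=[q[0]-x,q[1]-y]
    return np.array(r)
s=least_squares(res,[.628,.147,.22],loss="soft_l1",f_scale=.001);p=s.x
E
python3 - <<'E'
from fit import *
print(p,np.degrees(p[2]));print((res(p)*1e3).round(1))
for n,pts in {"jawcornerL":[("6","d",168,302),("7","d",167,325)],"jawcornerR":[("6","d",302,328),("7","d",291,350)],"facefar6":[("6","d",337,0)],"facefar7":[("7","d",366,0)]}.items():
    for a,b,u,v in pts: print(n,(loc(p,plane(C[a],px(a,b,u,v),.018))*1e3).round(1))
    if len(pts)==2: print(tri([C[a] for a,*_ in pts],[px(*q) for q in pts]))
for a,b,u,v in [("6","c",235,430),("7","c",192,420),("7","c",335,425),("6","c",385,437)]: print("bar",(loc(p,plane(C[a],px(a,b,u,v),.0325))*1e3).round(1))
print("bar tri",tri([C["6"],C["7"]],[px("6","c",235,430),px("7","c",192,420)]))
# fence height check: tri of knob? tick
np.save("gauge.npy",p)
E
```

```text
[0.62917076 0.14597308 0.21320432] 12.2157075736212
[ 0.1  0.4 -0.3  0.1 -0.1 -0.5 -0.4 -0.2  0.8 -0.  -0.2 -0.8 -0.9 -0.4
  0.4  1.2 -1.8  0.4  1.8  0.6]
jawcornerL [ 7.4 49.3]
jawcornerL [ 7.4 49.4]
(array([0.62596768, 0.19579486, 0.01787608]), np.float64(1.4229272734442477e-06))
jawcornerR [ 2.8 19.9]
jawcornerR [ 2.6 19.6]
(array([0.62764515, 0.1658127 , 0.01870622]), np.float64(0.00011495748766969761))
facefar6 [69.   8.5]
facefar7 [78.  8.]
bar [-111.6   38.2]
bar [-111.5   38.7]
bar [-111.8    2.6]
bar [-112.2    2.9]
bar tri (array([0.51162763, 0.15999896, 0.03153371]), np.float64(3.907202810484679e-05))
```

The gauge fit is consistent. The fence lines fit to under 1 mm, the jaw bar measures 29.9 mm wide with its top at z≈18 mm, and the heading is 12.2°. The slide bar sits at about x = -110. The taper should stop the strip with its centre near x ≈ +8. Moving to hover over the slot's wide end.

>>> carry_out(
  motion=[
    {"grip":0,"tx":2,"ty":-1.5,"tz":-3,"rx":0,"ry":0,"rz":-1},
    {"grip":0,"tx":4,"ty":-3,"tz":-6,"rx":0,"ry":0,"rz":-1.8},
    {"grip":0,"tx":5.2,"ty":-4,"tz":-9,"rx":0,"ry":0,"rz":-1.8},
    {"grip":0,"tx":5.2,"ty":-4,"tz":-12,"rx":0,"ry":0,"rz":-1.8},
    {"grip":0,"tx":5.2,"ty":-4,"tz":-15,"rx":0,"ry":0,"rz":-1.8},
  ],
)

```text
t: 7.15
position: [0.6035, 0.1504, 0.0609]
ee_rot: [0.0, 0.994, 0.106, 0.0]
ft_force: [0.2, 0.1, -0.8]
width: 0.158
```

>>> carry_out(
  motion=[
    {"grip":0,"tx":0,"ty":0,"tz":-0.8,"rx":0,"ry":0,"rz":0},
    {"grip":0,"tx":0,"ty":0,"tz":-0.8,"rx":0,"ry":0,"rz":0},
    {"grip":0,"tx":0,"ty":0,"tz":-0.8,"rx":0,"ry":0,"rz":0},
    {"grip":0,"tx":0,"ty":0,"tz":-0.8,"rx":0,"ry":0,"rz":0},
  ],
)

```text
t: 7.55
position: [0.6042, 0.1519, 0.056]
ee_rot: [-0.0, 0.994, 0.107, 0.001]
ft_force: [0.0, 0.2, -1.3]
width: 0.156
```

```bash
python3 snap.py w8;python3 - <<'E'
from fit import *
o=manip.observe();print((loc(p,o["position"])*1e3).round(1)); q=o["ee_rot"];R=Ro.from_quat(np.roll(q,-1)).as_matrix();print(np.degrees(np.arctan2(R[1,0],R[0,0])),o["ft_force"])
E
```

```text
7.55 [0.6042 0.1519 0.056 ] [[0.9772, 0.2122, 0.0027], [0.2122, -0.9772, 0.0006], [0.0028, -0.0001, -1.0]] [ 0.05  0.25 -1.3 ] [ 0.244  0.554  1.763 -0.     0.822  1.601]
[-23.3  11.2]
12.24903699919447 [-0.50915206  0.28572311 -1.2927953 ]
```

View pics/w8z.png

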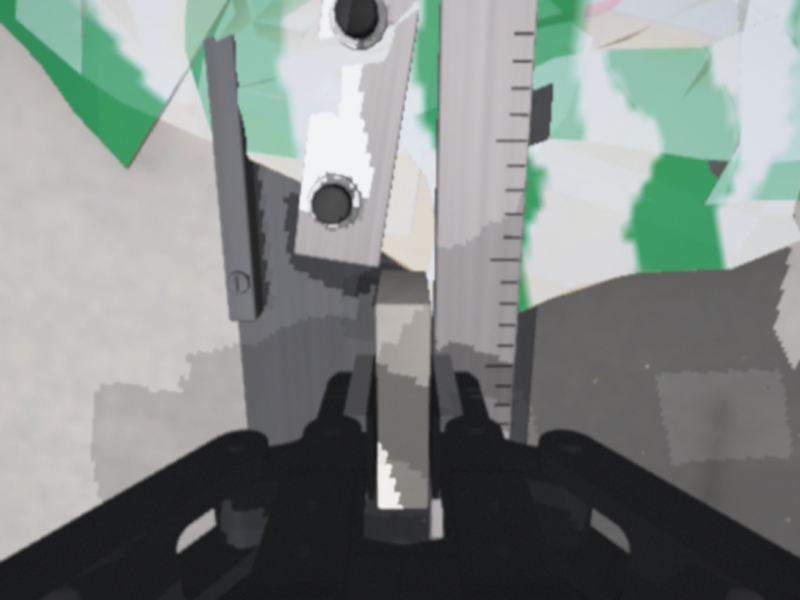

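The strip is parallel to the fence (12.25° against 12.2°) and its lead reaches just past the jaw corner, so I'll back off 12 mm before lowering.

>>> carry_out(
  motion=[
    {"grip":0,"tx":-1.15,"ty":-0.35,"tz":0,"rx":0,"ry":0,"rz":0},
    {"grip":0,"tx":-1.15,"ty":-0.35,"tz":-1,"rx":0,"ry":0,"rz":0},
    {"grip":0,"tx":-1.15,"ty":-0.35,"tz":-2,"rx":0,"ry":0,"rz":0},
    {"grip":0,"tx":-1.15,"ty":-0.35,"tz":-2.5,"rx":0,"ry":0,"rz":0},
    {"grip":0,"tx":-1.15,"ty":-0.35,"tz":-2.5,"rx":0,"ry":0,"rz":0},
  ],
)

```text
t: 8.1
position: [0.5907, 0.148, 0.0278]
ee_rot: [0.0, 0.994, 0.107, -0.001]
ft_force: [0.7, -0.0, -0.8]
width: 0.157
```

>>> carry_out(
  motion=[
    {"grip":0,"tx":0,"ty":0,"tz":0,"rx":0,"ry":0,"rz":0},
    {"grip":0,"tx":0,"ty":0,"tz":0,"rx":0,"ry":0,"rz":0},
    {"grip":0,"tx":0,"ty":0,"tz":0,"rx":0,"ry":0,"rz":0},
  ],
)

```text
t: 8.4
position: [0.5917, 0.1482, 0.0294]
ee_rot: [-0.0, 0.994, 0.107, 0.0]
ft_force: [0.6, -0.9, -0.8]
width: 0.157
```

```bash
cat > st.py <<'E'
from fit import *
o=manip.observe();print(o["t"],(loc(p,o["position"])*1e3).round(2),(o["position"]*1e3).round(2)); q=o["ee_rot"];R=Ro.from_quat(np.roll(q,-1)).as_matrix();print(np.degrees(np.arctan2(R[1,0],R[0,0])).round(2),o["ft_force"].round(2),"gauge",(loc([0,0,p[2]],o["ft_force"])).round(2))
E
python3 st.py
```

```text
8.4 [-36.1   10.14] [591.74 148.25  29.44]
12.24 [ 0.62 -0.86 -0.84] gauge [ 0.42 -0.98]
```

>>> carry_out(
  motion=[
    {"grip":0,"tx":0,"ty":0,"tz":-0.2,"rx":0,"ry":0,"rz":0},
    {"grip":0,"tx":0,"ty":0,"tz":-0.4,"rx":0,"ry":0,"rz":0},
    {"grip":0,"tx":0,"ty":0,"tz":-0.5,"rx":0,"ry":0,"rz":0},
    {"grip":0,"tx":0,"ty":0,"tz":-0.5,"rx":0,"ry":0,"rz":0},
  ],
)

```text
t: 8.8
position: [0.5912, 0.1481, 0.0239]
ee_rot: [0.0, 0.994, 0.107, -0.0]
ft_force: [-0.2, 0.4, -0.3]
width: 0.156
```

>>> carry_out(
  motion=[
    {"grip":0,"tx":0,"ty":0,"tz":-0.1,"rx":0,"ry":0,"rz":0},
    {"grip":0,"tx":0,"ty":0,"tz":-0.1,"rx":0,"ry":0,"rz":0},
    {"grip":0,"tx":0,"ty":0,"tz":-0.1,"rx":0,"ry":0,"rz":0},
  ],
)

```text
t: 9.1
position: [0.5914, 0.1482, 0.0232]
ee_rot: [-0.0, 0.994, 0.107, -0.0]
ft_force: [-0.4, 0.7, -0.7]
width: 0.157
```

```bash
python3 st.py; python3 snap.py w9
```

```text
9.1 [-36.41  10.14] [591.43 148.18  23.2 ]
12.25 [-0.42  0.7  -0.72] gauge [-0.26  0.77]
9.1 [0.5914 0.1482 0.0232] [[0.9772, 0.2122, -0.0], [0.2122, -0.9772, 0.0], [-0.0, -0.0, -1.0]] [-0.42  0.7  -0.72] [0.243 0.587 1.802 0.    0.752 1.6  ]
```

View pics/w9z.png

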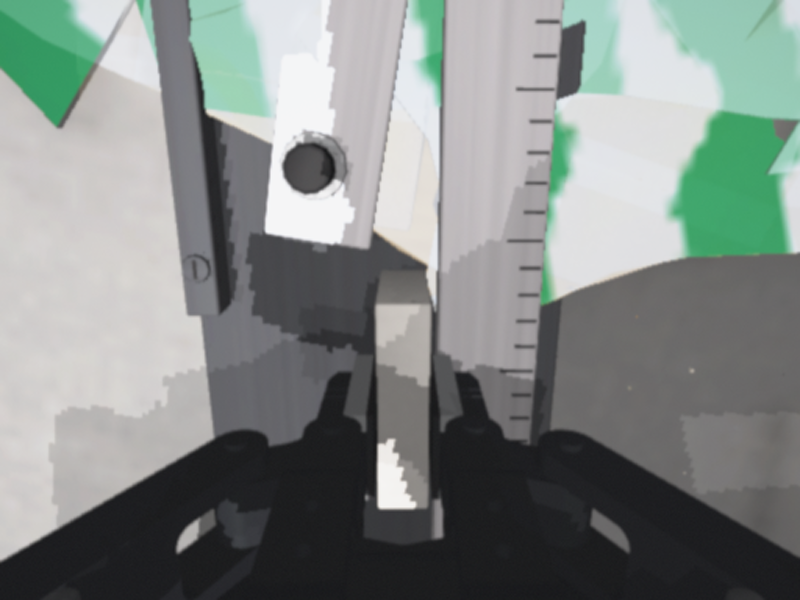

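>>> carry_out(
  motion=[
    {"grip":0,"tx":0,"ty":0,"tz":-0.06,"rx":0,"ry":0,"rz":0},
    {"grip":0,"tx":0.01,"ty":-0.05,"tz":-0.06,"rx":0,"ry":0,"rz":0},
    {"grip":0,"tx":0.02,"ty":-0.1,"tz":-0.06,"rx":0,"ry":0,"rz":0},
    {"grip":0,"tx":0.03,"ty":-0.15,"tz":-0.06,"rx":0,"ry":0,"rz":0},
    {"grip":0,"tx":0.03,"ty":-0.15,"tz":-0.06,"rx":0,"ry":0,"rz":0},
  ],
)

```text
t: 9.65
position: [0.5918, 0.1466, 0.0226]
ee_rot: [0.0, 0.994, 0.107, 0.0]
ft_force: [-0.2, 1.3, -1.7]
width: 0.157
```

```bash
python3 st.py
```

```text
9.65 [-36.42   8.51] [591.77 146.58  22.61]
12.25 [-0.22  1.29 -1.73] gauge [0.06 1.31]
```

>>> carry_out(
  motion=[
    {"grip":0,"tx":0.01,"ty":-0.04,"tz":0,"rx":0,"ry":0,"rz":0},
    {"grip":0,"tx":0.01,"ty":-0.04,"tz":0,"rx":0,"ry":0,"rz":0},
  ],
)

```text
t: 9.85
position: [0.5919, 0.1462, 0.0226]
ee_rot: [-0.0, 0.994, 0.107, 0.0]
ft_force: [-0.4, 0.8, -1.4]
width: 0.157
```

```bash
python3 st.py
```

```text
9.85 [-36.39   8.14] [591.87 146.23  22.6 ]
12.25 [-0.38  0.82 -1.43] gauge [-0.2   0.88]
```

>>> carry_out(
  motion=[
    {"grip":0,"tx":0.006,"ty":-0.03,"tz":0,"rx":0,"ry":0,"rz":0},
    {"grip":0,"tx":0.006,"ty":-0.03,"tz":0,"rx":0,"ry":0,"rz":0},
  ],
)

```text
t: 10.05
position: [0.5919, 0.1459, 0.0226]
ee_rot: [0.0, 0.994, 0.107, 0.0]
ft_force: [-0.1, -0.2, -1.4]
width: 0.158
```

>>> carry_out(
  motion=[
    {"grip":0,"tx":0.006,"ty":-0.03,"tz":0,"rx":0,"ry":0,"rz":0},
    {"grip":0,"tx":0.006,"ty":-0.03,"tz":0,"rx":0,"ry":0,"rz":0},
  ],
)

```text
t: 10.25
position: [0.592, 0.1456, 0.0226]
ee_rot: [-0.0, 0.994, 0.107, -0.0]
ft_force: [-0.9, 0.9, -1.1]
width: 0.159
```

>>> carry_out(
  motion=[
    {"grip":0,"tx":0.006,"ty":-0.03,"tz":0,"rx":0,"ry":0,"rz":0},
    {"grip":0,"tx":0.006,"ty":-0.03,"tz":0,"rx":0,"ry":0,"rz":0},
  ],
)

```text
t: 10.45
position: [0.592, 0.1453, 0.0226]
ee_rot: [-0.0, 0.994, 0.107, -0.0]
ft_force: [-0.3, 0.9, -1.2]
width: 0.154
```

```bash
python3 st.py
```

```text
10.45 [-36.45   7.24] [592.01 145.33  22.6 ]
12.25 [-0.3   0.94 -1.22] gauge [-0.09  0.98]
```

>>> carry_out(
  motion=[
    {"grip":0,"tx":0.006,"ty":-0.03,"tz":0,"rx":0,"ry":0,"rz":0},
    {"grip":0,"tx":0.006,"ty":-0.03,"tz":0,"rx":0,"ry":0,"rz":0},
  ],
)

```text
t: 10.65
position: [0.5921, 0.1451, 0.0226]
ee_rot: [-0.0, 0.994, 0.107, 0.0]
ft_force: [0.0, 0.4, -2.0]
width: 0.156
```

>>> carry_out(
  motion=[
    {"grip":0,"tx":0.006,"ty":-0.03,"tz":0,"rx":0,"ry":0,"rz":0},
    {"grip":0,"tx":0.006,"ty":-0.03,"tz":0,"rx":0,"ry":0,"rz":0},
  ],
)

```text
t: 10.85
position: [0.5921, 0.145, 0.0226]
ee_rot: [-0.0, 0.994, 0.107, -0.0]
ft_force: [-1.1, 2.3, -1.5]
width: 0.157
```

```bash
python3 st.py
```

```text
10.85 [-36.45   6.94] [592.08 145.04  22.61]
12.24 [-1.06  2.28 -1.53] gauge [-0.55  2.45]
```

Contact with the fence at y≈6.95 matches half the strip's thickness, at about 2.4 N. Easing off slightly, then releasing.

>>> carry_out(
  motion=[
    {"grip":0,"tx":0,"ty":0.02,"tz":-0.03,"rx":0,"ry":0,"rz":0},
    {"grip":0.2,"tx":0,"ty":0.02,"tz":-0.03,"rx":0,"ry":0,"rz":0},
    {"grip":0.3,"tx":0,"ty":0.02,"tz":-0.03,"rx":0,"ry":0,"rz":0},
    {"grip":0.4,"tx":0,"ty":0.02,"tz":-0.03,"rx":0,"ry":0,"rz":0},
    {"grip":0.4,"tx":0,"ty":0.02,"tz":-0.03,"rx":0,"ry":0,"rz":0},
  ],
)

```text
t: 11.35
position: [0.5922, 0.1449, 0.0223]
ee_rot: [0.0, 0.994, 0.107, 0.0]
ft_force: [0.6, -0.1, 0.3]
width: 0.401
```

```bash
python3 st.py; python3 snap.py w10
```

```text
11.35 [-36.35   6.73] [592.21 144.86  22.32]
12.25 [ 0.57 -0.09  0.27] gauge [ 0.53 -0.21]
11.35 [0.5922 0.1449 0.0223] [[0.9772, 0.2121, 0.0001], [0.2121, -0.9772, -0.0001], [0.0001, 0.0001, -1.0]] [ 0.57 -0.09  0.27] [ 0.238  0.589  1.803 -0.     0.75   1.595]
```

View pics/w10z.png

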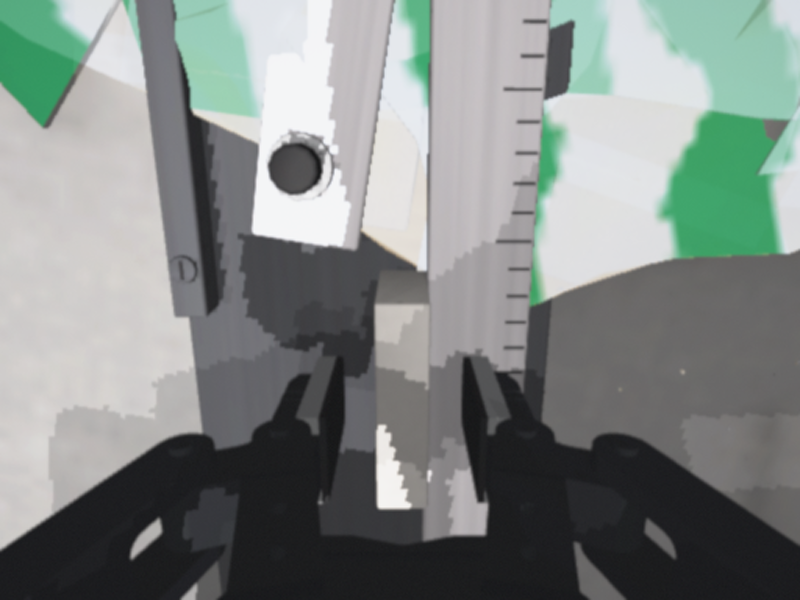

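The strip stands flush on the fence after release. Now moving up, back behind its tail, shutting the fingers and lowering beside the fence.

>>> carry_out(
  motion=[
    {"grip":0.4,"tx":0,"ty":0,"tz":2,"rx":0,"ry":0,"rz":0},
    {"grip":0.4,"tx":0,"ty":0,"tz":3.5,"rx":0,"ry":0,"rz":0},
    {"grip":0.2,"tx":-2.4,"ty":-0.1,"tz":3.5,"rx":0,"ry":0,"rz":0},
    {"grip":0,"tx":-4.9,"ty":-0.2,"tz":3.5,"rx":0,"ry":0,"rz":0},
    {"grip":0,"tx":-4.9,"ty":-0.2,"tz":3.5,"rx":0,"ry":0,"rz":0},
  ],
)

```text
t: 11.9
position: [0.5401, 0.1426, 0.0575]
ee_rot: [0.0, 0.994, 0.107, -0.001]
ft_force: [-0.0, -0.9, 0.4]
width: -0.003
```

>>> carry_out(
  motion=[
    {"grip":0,"tx":0,"ty":0,"tz":0,"rx":0,"ry":0,"rz":0},
    {"grip":0,"tx":0,"ty":0,"tz":0,"rx":0,"ry":0,"rz":0},
  ],
)

```text
t: 12.1
position: [0.5445, 0.1432, 0.0579]
ee_rot: [-0.0, 0.994, 0.107, 0.001]
ft_force: [0.5, 1.4, -0.1]
width: 0.001
```

```bash
python3 st.py; python3 snap.py w11
```

```text
12.1 [-83.31  15.24] [544.52 143.23  57.87]
12.25 [ 0.5   1.36 -0.06] gauge [0.78 1.23]
12.1 [0.5445 0.1432 0.0579] [[0.9772, 0.2121, 0.0019], [0.2121, -0.9772, 0.0004], [0.002, -0.0, -1.0]] [ 0.5   1.36 -0.06] [ 0.255  0.48   1.897 -0.     0.762  1.612]
```

View pics/w11z.png

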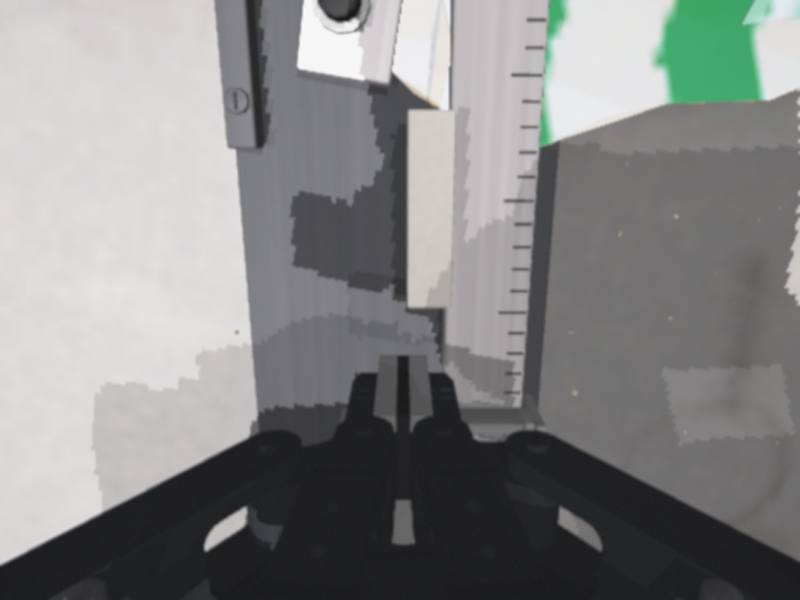

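The strip is still flush on the fence, with its tail at (428,307). The two shut pads are only about 14 mm across, so I'll push centred on the strip from just above the fence top (tips z≈21 mm), which avoids yawing it.

>>> carry_out(
  motion=[
    {"grip":0,"tx":0.2,"ty":-0.9,"tz":0,"rx":0,"ry":0,"rz":0},
    {"grip":0,"tx":0.2,"ty":-0.9,"tz":-1.5,"rx":0,"ry":0,"rz":0},
    {"grip":0,"tx":0.2,"ty":-0.9,"tz":-3,"rx":0,"ry":0,"rz":0},
    {"grip":0,"tx":0.2,"ty":-0.9,"tz":-3.4,"rx":0,"ry":0,"rz":0},
    {"grip":0,"tx":0.2,"ty":-0.9,"tz":-3.5,"rx":0,"ry":0,"rz":0},
  ],
)

```text
t: 12.65
position: [0.5441, 0.1337, 0.0207]
ee_rot: [0.0, 0.994, 0.107, -0.001]
ft_force: [-0.0, 0.3, 0.3]
width: -0.001
```

>>> carry_out(
  motion=[
    {"grip":0,"tx":0,"ty":0,"tz":0,"rx":0,"ry":0,"rz":0},
    {"grip":0,"tx":0,"ty":0,"tz":0,"rx":0,"ry":0,"rz":0},
    {"grip":0,"tx":0,"ty":0,"tz":0,"rx":0,"ry":0,"rz":0},
  ],
)

```text
t: 12.95
position: [0.5455, 0.1341, 0.0227]
ee_rot: [-0.0, 0.994, 0.107, 0.0]
ft_force: [0.0, 0.1, 0.7]
width: -0.004
```

```bash
python3 st.py; python3 snap.py w12
```

```text
12.95 [-84.32   6.14] [545.45 134.13  22.69]
12.26 [0.04 0.07 0.7 ] gauge [0.05 0.06]
12.95 [0.5455 0.1341 0.0227] [[0.9772, 0.2123, 0.0007], [0.2123, -0.9772, 0.0002], [0.0007, -0.0, -1.0]] [0.04 0.07 0.7 ] [0.238 0.536 1.911 0.    0.694 1.595]
```

View pics/w12z.png

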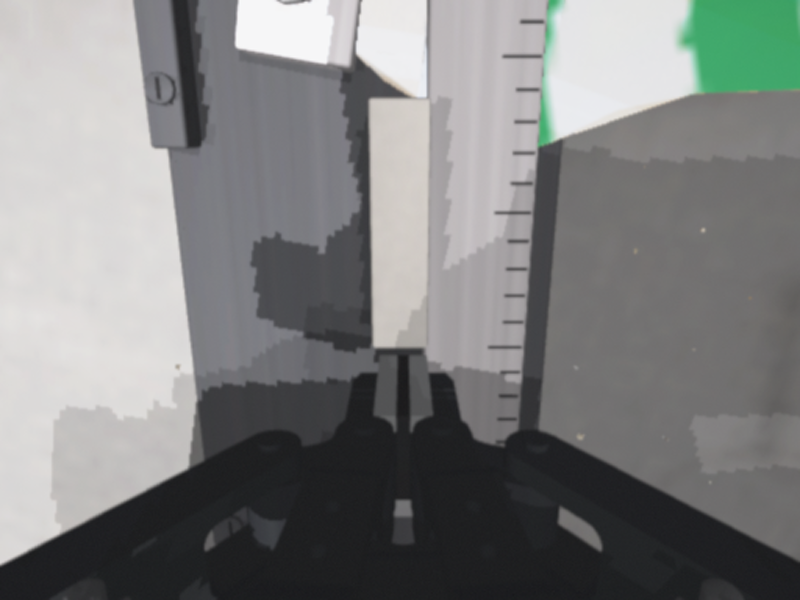

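>>> carry_out(
  motion=[
    {"grip":0,"tx":0.3,"ty":0.06,"tz":-0.1,"rx":0,"ry":0,"rz":0},
    {"grip":0,"tx":0.6,"ty":0.13,"tz":-0.1,"rx":0,"ry":0,"rz":0},
    {"grip":0,"tx":0.9,"ty":0.19,"tz":-0.1,"rx":0,"ry":0,"rz":0},
    {"grip":0,"tx":1.2,"ty":0.26,"tz":-0.1,"rx":0,"ry":0,"rz":0},
    {"grip":0,"tx":1.5,"ty":0.32,"tz":-0.1,"rx":0,"ry":0,"rz":0},
  ],
)

```text
t: 13.5
position: [0.5603, 0.1372, 0.0213]
ee_rot: [-0.0, 0.994, 0.107, -0.0]
ft_force: [-0.5, 0.1, -0.3]
width: 0.003
```

>>> carry_out(
  motion=[
    {"grip":0,"tx":0.3,"ty":0.06,"tz":0,"rx":0,"ry":0,"rz":0},
    {"grip":0,"tx":0.6,"ty":0.13,"tz":0,"rx":0,"ry":0,"rz":0},
    {"grip":0,"tx":0.9,"ty":0.19,"tz":0,"rx":0,"ry":0,"rz":0},
    {"grip":0,"tx":1.2,"ty":0.26,"tz":0,"rx":0,"ry":0,"rz":0},
    {"grip":0,"tx":1.4,"ty":0.3,"tz":0,"rx":0,"ry":0,"rz":0},
  ],
)

```text
t: 14.0
position: [0.5745, 0.1402, 0.0213]
ee_rot: [-0.0, 0.994, 0.107, 0.0]
ft_force: [-1.5, -0.5, 0.6]
width: -0.002
```

>>> carry_out(
  motion=[
    {"grip":0,"tx":0.1,"ty":0.02,"tz":0,"rx":0,"ry":0,"rz":0},
    {"grip":0,"tx":0.1,"ty":0.02,"tz":0,"rx":0,"ry":0,"rz":0},
  ],
)

```text
t: 14.2
position: [0.5753, 0.1404, 0.0213]
ee_rot: [-0.0, 0.994, 0.107, 0.0]
ft_force: [-0.7, -0.2, 0.3]
width: 0.003
```

```bash
python3 st.py; python3 snap.py w13
```

```text
14.2 [-53.8    5.93] [575.33 140.38  21.3 ]
12.25 [-0.73 -0.17  0.3 ] gauge [-0.75 -0.01]
14.2 [0.5753 0.1404 0.0213] [[0.9772, 0.2121, 0.0002], [0.2121, -0.9772, 0.0001], [0.0002, -0.0, -1.0]] [-0.73 -0.17  0.3 ] [0.237 0.571 1.843 0.    0.727 1.594]
```

View pics/w13z.png

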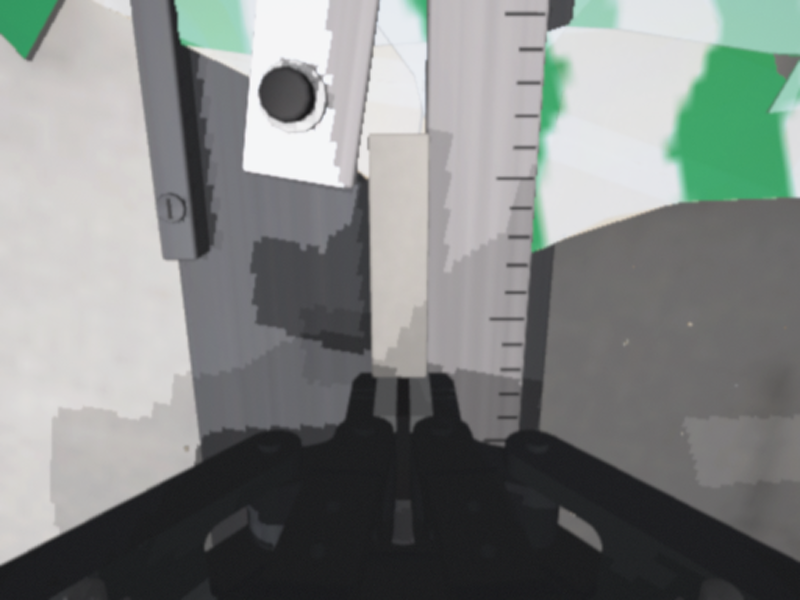

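The strip is sliding flush along the fence. Slower steps from here.

>>> carry_out(
  motion=[
    {"grip":0,"tx":0.1,"ty":0.021,"tz":0,"rx":0,"ry":0,"rz":0},
    {"grip":0,"tx":0.2,"ty":0.042,"tz":0,"rx":0,"ry":0,"rz":0},
    {"grip":0,"tx":0.3,"ty":0.064,"tz":0,"rx":0,"ry":0,"rz":0},
    {"grip":0,"tx":0.4,"ty":0.086,"tz":0,"rx":0,"ry":0,"rz":0},
    {"grip":0,"tx":0.5,"ty":0.107,"tz":0,"rx":0,"ry":0,"rz":0},
  ],
)

```text
t: 14.75
position: [0.5802, 0.1414, 0.0213]
ee_rot: [-0.0, 0.994, 0.107, 0.0]
ft_force: [0.0, -0.1, 0.5]
width: -0.003
```

>>> carry_out(
  motion=[
    {"grip":0,"tx":0.06,"ty":0.013,"tz":0,"rx":0,"ry":0,"rz":0},
    {"grip":0,"tx":0.12,"ty":0.026,"tz":0,"rx":0,"ry":0,"rz":0},
    {"grip":0,"tx":0.18,"ty":0.038,"tz":0,"rx":0,"ry":0,"rz":0},
    {"grip":0,"tx":0.24,"ty":0.051,"tz":0,"rx":0,"ry":0,"rz":0},
    {"grip":0,"tx":0.3,"ty":0.064,"tz":0,"rx":0,"ry":0,"rz":0},
  ],
)

```text
t: 15.25
position: [0.5832, 0.1421, 0.0213]
ee_rot: [0.0, 0.994, 0.107, 0.0]
ft_force: [-0.6, 0.4, -0.6]
width: -0.006
```

```bash
python3 st.py; python3 snap.py w14
```

```text
15.25 [-45.77   5.92] [583.18 142.07  21.29]
12.25 [-0.56  0.39 -0.62] gauge [-0.46  0.5 ]
15.25 [0.5832 0.1421 0.0213] [[0.9772, 0.2121, 0.0], [0.2121, -0.9772, 0.0], [0.0, 0.0, -1.0]] [-0.56  0.39 -0.62] [ 0.236  0.58   1.825 -0.     0.737  1.594]
```

View pics/w14z.png

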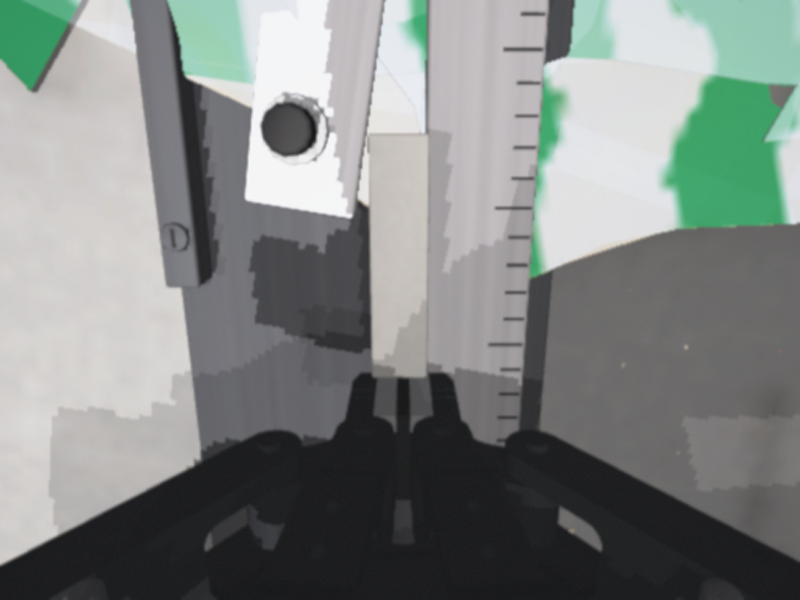

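>>> carry_out(
  motion=[
    {"grip":0,"tx":0.05,"ty":0.011,"tz":0,"rx":0,"ry":0,"rz":0},
    {"grip":0,"tx":0.1,"ty":0.021,"tz":0,"rx":0,"ry":0,"rz":0},
    {"grip":0,"tx":0.15,"ty":0.032,"tz":0,"rx":0,"ry":0,"rz":0},
    {"grip":0,"tx":0.2,"ty":0.043,"tz":0,"rx":0,"ry":0,"rz":0},
    {"grip":0,"tx":0.25,"ty":0.054,"tz":0,"rx":0,"ry":0,"rz":0},
  ],
)

```text
t: 15.8
position: [0.5857, 0.1426, 0.0213]
ee_rot: [0.0, 0.994, 0.107, 0.0]
ft_force: [-1.0, 0.2, 0.6]
width: 0.004
```

>>> carry_out(
  motion=[
    {"grip":0,"tx":0.04,"ty":0.009,"tz":0,"rx":0,"ry":0,"rz":0},
    {"grip":0,"tx":0.08,"ty":0.017,"tz":0,"rx":0,"ry":0,"rz":0},
    {"grip":0,"tx":0.12,"ty":0.026,"tz":0,"rx":0,"ry":0,"rz":0},
    {"grip":0,"tx":0.16,"ty":0.034,"tz":0,"rx":0,"ry":0,"rz":0},
    {"grip":0,"tx":0.2,"ty":0.043,"tz":0,"rx":0,"ry":0,"rz":0},
  ],
)

```text
t: 16.3
position: [0.5876, 0.143, 0.0213]
ee_rot: [-0.0, 0.994, 0.107, -0.0]
ft_force: [-0.4, -0.6, 0.9]
width: -0.0
```

```bash
python3 st.py
```

```text
16.3 [-41.21   5.93] [587.64 143.04  21.3 ]
12.25 [-0.39 -0.59  0.87] gauge [-0.51 -0.49]
```

>>> carry_out(
  motion=[
    {"grip":0,"tx":0.03,"ty":0.006,"tz":0,"rx":0,"ry":0,"rz":0},
    {"grip":0,"tx":0.06,"ty":0.013,"tz":0,"rx":0,"ry":0,"rz":0},
    {"grip":0,"tx":0.09,"ty":0.019,"tz":0,"rx":0,"ry":0,"rz":0},
    {"grip":0,"tx":0.12,"ty":0.026,"tz":0,"rx":0,"ry":0,"rz":0},
    {"grip":0,"tx":0.15,"ty":0.032,"tz":0,"rx":0,"ry":0,"rz":0},
  ],
)

```text
t: 16.8
position: [0.5892, 0.1434, 0.0213]
ee_rot: [-0.0, 0.994, 0.107, 0.0]
ft_force: [-0.4, -0.1, 0.5]
width: -0.004
```

>>> carry_out(
  motion=[
    {"grip":0,"tx":0.03,"ty":0.006,"tz":0,"rx":0,"ry":0,"rz":0},
    {"grip":0,"tx":0.06,"ty":0.013,"tz":0,"rx":0,"ry":0,"rz":0},
    {"grip":0,"tx":0.09,"ty":0.019,"tz":0,"rx":0,"ry":0,"rz":0},
    {"grip":0,"tx":0.12,"ty":0.026,"tz":0,"rx":0,"ry":0,"rz":0},
  ],
)

```text
t: 17.2
position: [0.5903, 0.1436, 0.0213]
ee_rot: [-0.0, 0.994, 0.107, -0.0]
ft_force: [-1.2, -0.5, 1.0]
width: -0.002
```

```bash
python3 st.py;python3 snap.py w15
```

```text
17.2 [-38.43   5.92] [590.35 143.62  21.28]
12.25 [-1.25 -0.47  0.96] gauge [-1.32 -0.19]
17.2 [0.5903 0.1436 0.0213] [[0.9772, 0.2121, -0.0], [0.2121, -0.9772, 0.0], [-0.0, -0.0, -1.0]] [-1.25 -0.47  0.96] [0.236 0.588 1.808 0.    0.746 1.593]
```

View pics/w15z.png

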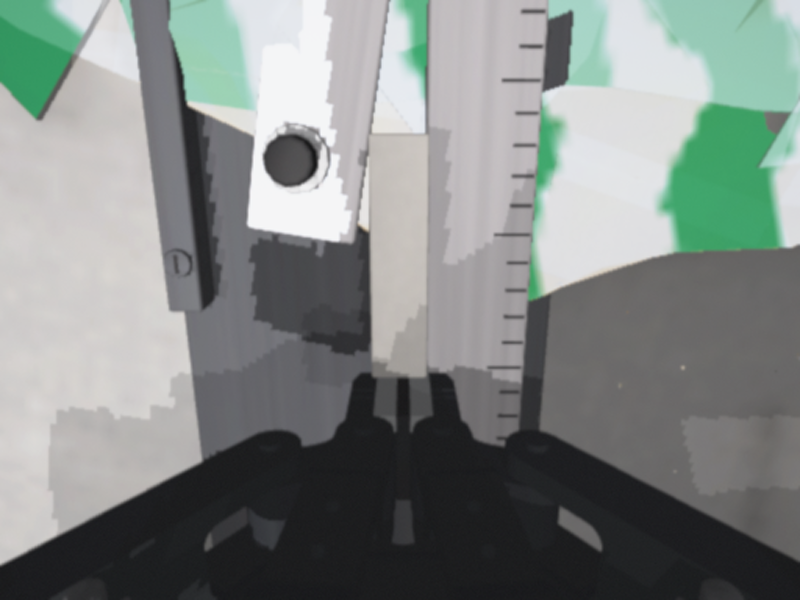

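>>> carry_out(
  motion=[
    {"grip":0,"tx":0.03,"ty":0.006,"tz":0,"rx":0,"ry":0,"rz":0},
    {"grip":0,"tx":0.06,"ty":0.013,"tz":0,"rx":0,"ry":0,"rz":0},
    {"grip":0,"tx":0.09,"ty":0.019,"tz":0,"rx":0,"ry":0,"rz":0},
    {"grip":0,"tx":0.12,"ty":0.026,"tz":0,"rx":0,"ry":0,"rz":0},
  ],
)

```text
t: 17.65
position: [0.5915, 0.1439, 0.0213]
ee_rot: [-0.0, 0.994, 0.107, -0.0]
ft_force: [-0.0, -0.4, 1.4]
width: -0.0
```

>>> carry_out(
  motion=[
    {"grip":0,"tx":0.03,"ty":0.006,"tz":0,"rx":0,"ry":0,"rz":0},
    {"grip":0,"tx":0.06,"ty":0.013,"tz":0,"rx":0,"ry":0,"rz":0},
    {"grip":0,"tx":0.09,"ty":0.019,"tz":0,"rx":0,"ry":0,"rz":0},
  ],
)

```text
t: 17.95
position: [0.5925, 0.1441, 0.0213]
ee_rot: [-0.0, 0.994, 0.107, 0.0]
ft_force: [-0.5, -0.8, -0.3]
width: -0.002
```

```bash
python3 st.py
```

```text
17.95 [-36.24   5.92] [592.49 144.08  21.29]
12.25 [-0.46 -0.77 -0.26] gauge [-0.61 -0.66]
```

>>> carry_out(
  motion=[
    {"grip":0,"tx":0.03,"ty":0.006,"tz":0,"rx":0,"ry":0,"rz":0},
    {"grip":0,"tx":0.06,"ty":0.013,"tz":0,"rx":0,"ry":0,"rz":0},
    {"grip":0,"tx":0.09,"ty":0.019,"tz":0,"rx":0,"ry":0,"rz":0},
  ],
)

```text
t: 18.25
position: [0.5934, 0.1443, 0.0213]
ee_rot: [0.0, 0.994, 0.107, 0.0]
ft_force: [-0.7, 0.1, 0.6]
width: -0.0
```

>>> carry_out(
  motion=[
    {"grip":0,"tx":0.03,"ty":0.006,"tz":0,"rx":0,"ry":0,"rz":0},
    {"grip":0,"tx":0.06,"ty":0.013,"tz":0,"rx":0,"ry":0,"rz":0},
    {"grip":0,"tx":0.06,"ty":0.013,"tz":0,"rx":0,"ry":0,"rz":0},
  ],
)

```text
t: 18.55
position: [0.594, 0.1444, 0.0213]
ee_rot: [0.0, 0.994, 0.107, 0.0]
ft_force: [0.1, -0.2, -0.6]
width: 0.003
```

```bash
python3 st.py;python3 snap.py w16
```

```text
18.55 [-34.68   5.93] [594.02 144.42  21.29]
12.25 [ 0.06 -0.22 -0.57] gauge [ 0.01 -0.23]
18.55 [0.594  0.1444 0.0213] [[0.9772, 0.2122, 0.0001], [0.2122, -0.9772, 0.0], [0.0001, 0.0, -1.0]] [ 0.06 -0.22 -0.57] [ 0.236  0.592  1.799 -0.     0.75   1.593]
```

View pics/w16z.png

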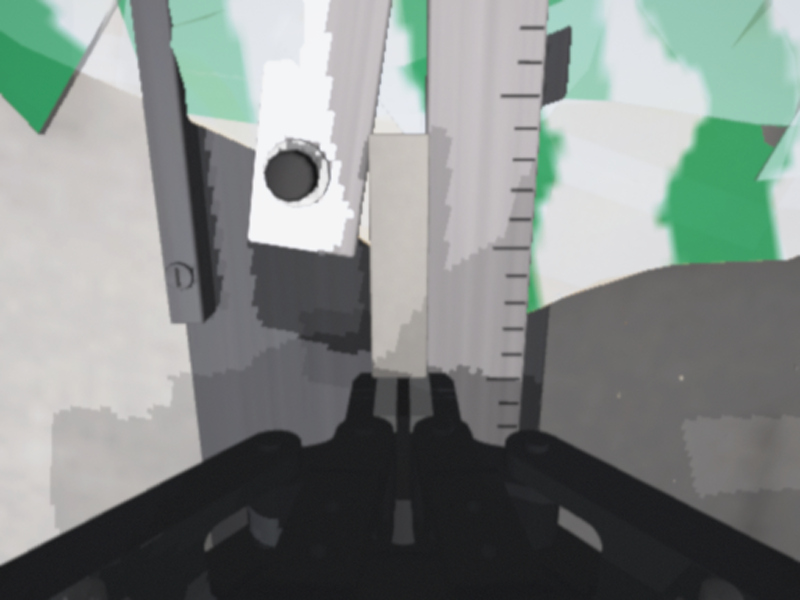

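>>> carry_out(
  motion=[
    {"grip":0,"tx":0.03,"ty":0.006,"tz":0,"rx":0,"ry":0,"rz":0},
    {"grip":0,"tx":0.06,"ty":0.013,"tz":0,"rx":0,"ry":0,"rz":0},
    {"grip":0,"tx":0.06,"ty":0.013,"tz":0,"rx":0,"ry":0,"rz":0},
  ],
)

```text
t: 18.9
position: [0.5946, 0.1445, 0.0213]
ee_rot: [-0.0, 0.994, 0.107, 0.0]
ft_force: [-0.1, -0.3, 0.1]
width: 0.001
```

>>> carry_out(
  motion=[
    {"grip":0,"tx":0.03,"ty":0.006,"tz":0,"rx":0,"ry":0,"rz":0},
    {"grip":0,"tx":0.06,"ty":0.013,"tz":0,"rx":0,"ry":0,"rz":0},
    {"grip":0,"tx":0.06,"ty":0.013,"tz":0,"rx":0,"ry":0,"rz":0},
  ],
)

```text
t: 19.2
position: [0.5952, 0.1447, 0.0213]
ee_rot: [-0.0, 0.994, 0.107, 0.0]
ft_force: [0.0, -0.3, 0.0]
width: -0.006
```

>>> carry_out(
  motion=[
    {"grip":0,"tx":0.03,"ty":0.006,"tz":0,"rx":0,"ry":0,"rz":0},
    {"grip":0,"tx":0.06,"ty":0.013,"tz":0,"rx":0,"ry":0,"rz":0},
    {"grip":0,"tx":0.06,"ty":0.013,"tz":0,"rx":0,"ry":0,"rz":0},
  ],
)

```text
t: 19.5
position: [0.5957, 0.1448, 0.0213]
ee_rot: [-0.0, 0.994, 0.107, -0.0]
ft_force: [-0.3, -0.1, 0.6]
width: 0.002
```

```bash
python3 st.py
```

```text
19.5 [-32.94   5.9 ] [595.73 144.76  21.26]
12.24 [-0.32 -0.11  0.56] gauge [-0.33 -0.04]
```

>>> carry_out(
  motion=[
    {"grip":0,"tx":0.03,"ty":0.006,"tz":0,"rx":0,"ry":0,"rz":0},
    {"grip":0,"tx":0.06,"ty":0.013,"tz":0,"rx":0,"ry":0,"rz":0},
    {"grip":0,"tx":0.06,"ty":0.013,"tz":0,"rx":0,"ry":0,"rz":0},
  ],
)

```text
t: 19.8
position: [0.5962, 0.1449, 0.0213]
ee_rot: [0.0, 0.994, 0.107, -0.0]
ft_force: [-2.6, -0.0, 0.9]
width: -0.001
```

>>> carry_out(
  motion=[
    {"grip":0,"tx":0.03,"ty":0.006,"tz":0,"rx":0,"ry":0,"rz":0},
    {"grip":0,"tx":0.06,"ty":0.013,"tz":0,"rx":0,"ry":0,"rz":0},
    {"grip":0,"tx":0.06,"ty":0.013,"tz":0,"rx":0,"ry":0,"rz":0},
  ],
)

```text
t: 20.1
position: [0.5966, 0.145, 0.0213]
ee_rot: [0.0, 0.994, 0.107, -0.0]
ft_force: [-3.2, -0.3, 2.9]
width: 0.0
```

```bash
python3 st.py;python3 snap.py w17; python3 -c "
import cv2
a=cv2.imread('pics/w17.png')[60:260,150:350];cv2.imwrite('pics/w17c.png',cv2.resize(a,None,fx=3,fy=3,interpolation=cv2.INTER_CUBIC))"
```

```text
20.1 [-32.02   5.91] [596.62 144.97  21.27]
12.25 [-3.16 -0.26  2.94] gauge [-3.14  0.42]
20.1 [0.5966 0.145  0.0213] [[0.9772, 0.2122, -0.0007], [0.2122, -0.9772, -0.0002], [-0.0007, 0.0, -1.0]] [-3.16 -0.26  2.94] [0.236 0.595 1.793 0.    0.755 1.593]
```

View pics/w17c.png

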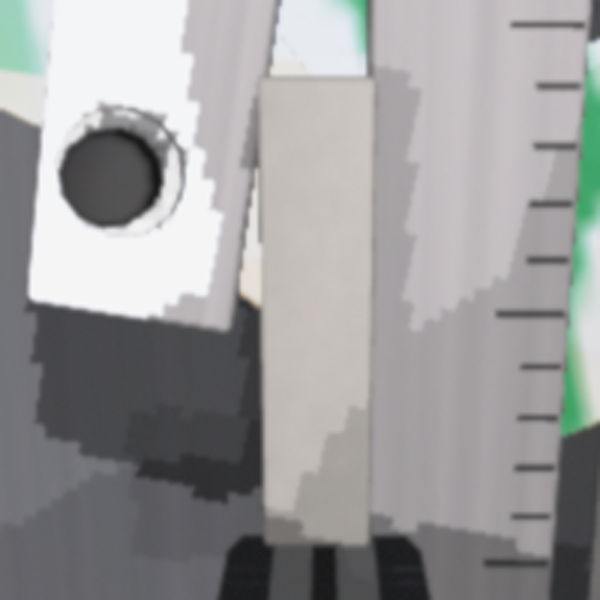

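The strip has wedged at about 3 N of push. The arm lags by 0.4 mm, and the position agrees with the prediction. One confirming hold, then ease back.

>>> carry_out(
  motion=[
    {"grip":0,"tx":0.01,"ty":0.002,"tz":0,"rx":0,"ry":0,"rz":0},
    {"grip":0,"tx":0.01,"ty":0.002,"tz":0,"rx":0,"ry":0,"rz":0},
  ],
)

```text
t: 20.35
position: [0.5967, 0.145, 0.0212]
ee_rot: [0.0, 0.994, 0.107, -0.0]
ft_force: [-4.1, -0.7, 3.3]
width: -0.0
```

```bash
python3 st.py
```

```text
20.35 [-31.93   5.91] [596.71 144.99  21.22]
12.25 [-4.06 -0.68  3.31] gauge [-4.11  0.19]
```

>>> carry_out(
  motion=[
    {"grip":0,"tx":-0.04,"ty":-0.008,"tz":0,"rx":0,"ry":0,"rz":0},
    {"grip":0,"tx":-0.1,"ty":-0.021,"tz":0,"rx":0,"ry":0,"rz":0},
    {"grip":0,"tx":-0.3,"ty":-0.064,"tz":0,"rx":0,"ry":0,"rz":0},
    {"grip":0,"tx":-1,"ty":-0.21,"tz":0,"rx":0,"ry":0,"rz":0},
    {"grip":0,"tx":-1,"ty":-0.21,"tz":0,"rx":0,"ry":0,"rz":0},
  ],
)

```text
t: 20.85
position: [0.586, 0.1427, 0.0211]
ee_rot: [0.0, 0.994, 0.107, -0.0]
ft_force: [-0.3, -0.8, -0.3]
width: 0.001
```

```bash
python3 st.py;python3 snap.py w18; python3 -c "
import cv2
a=cv2.imread('pics/w18.png')[60:260,150:350];cv2.imwrite('pics/w18c.png',cv2.resize(a,None,fx=3,fy=3,interpolation=cv2.INTER_CUBIC))"
```

```text
20.85 [-42.9    5.98] [585.97 142.74  21.11]
12.25 [-0.26 -0.79 -0.27] gauge [-0.43 -0.72]
20.85 [0.586  0.1427 0.0211] [[0.9772, 0.2121, -0.0009], [0.2121, -0.9772, -0.0002], [-0.0009, 0.0, -1.0]] [-0.26 -0.79 -0.27] [0.236 0.584 1.817 0.    0.742 1.593]
```

View pics/w18c.png

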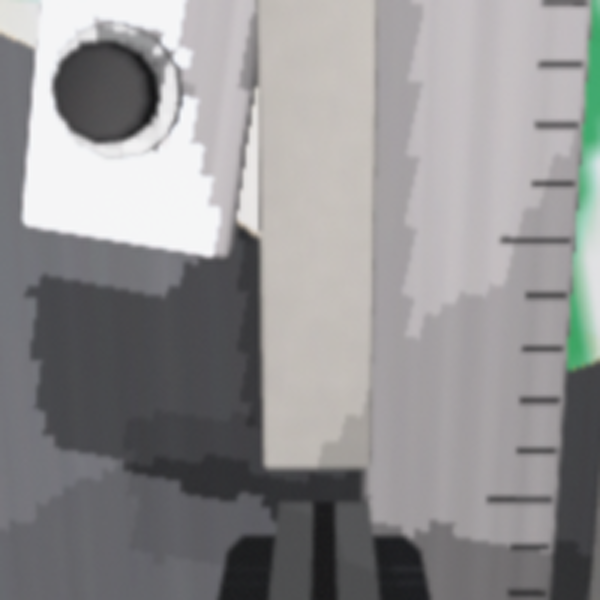

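Run:
```python
from fit import *
for a,u,v in(("6",435,541),("7",420,525)): print((loc(p,plane(C[a],px(a,"c",u,v),.062))*1e3).round(1))
print(tri([C["6"],C["7"]],[px("6","c",435,541),px("7","c",420,525)]))
```

```text
[-124.9  -15.1]
[-125.4  -13.7]
(array([0.50865238, 0.10515101, 0.05913278]), np.float64(0.00025583680817742907))
```

The strip held its place. The post is measured at gauge (-125, -14.5) with its top at about 60 mm. Lifting clear, with a picture on the way.

>>> carry_out(
  motion=[
    {"grip":0,"tx":-0.3,"ty":0,"tz":2,"rx":0,"ry":0,"rz":0},
    {"grip":0,"tx":-0.5,"ty":0,"tz":5,"rx":0,"ry":0,"rz":0},
    {"grip":0,"tx":-2,"ty":-1,"tz":8,"rx":0,"ry":0,"rz":0},
    {"grip":0,"tx":-4.5,"ty":-2,"tz":9,"rx":0,"ry":0,"rz":0},
    {"grip":0,"tx":-4.5,"ty":-2,"tz":9,"rx":0,"ry":0,"rz":0},
  ],
)

```text
t: 21.4
position: [0.5403, 0.1222, 0.1128]
ee_rot: [0.0, 0.994, 0.107, 0.0]
ft_force: [-0.0, -0.2, 0.2]
width: -0.001
```

>>> carry_out(
  motion=[
    {"grip":0,"tx":0,"ty":0,"tz":0,"rx":0,"ry":0,"rz":0},
    {"grip":0,"tx":0,"ty":0,"tz":0,"rx":0,"ry":0,"rz":0},
    {"grip":0,"tx":0,"ty":0,"tz":0,"rx":0,"ry":0,"rz":0},
  ],
)

```text
t: 21.7
position: [0.5425, 0.1232, 0.1107]
ee_rot: [0.0, 0.994, 0.107, -0.0]
ft_force: [0.2, 0.5, -0.1]
width: -0.003
```

```bash
python3 st.py;python3 snap.py w19; python3 -c "
import cv2
a=cv2.imread('pics/w19.png')[0:260,150:350];cv2.imwrite('pics/w19c.png',cv2.resize(a,None,fx=3,fy=3,interpolation=cv2.INTER_CUBIC)[:600])"
```

```text
21.7 [-89.53  -3.91] [542.49 123.2  110.7 ]
12.26 [ 0.19  0.54 -0.06] gauge [0.31 0.49]
21.7 [0.5425 0.1232 0.1107] [[0.9772, 0.2123, -0.0003], [0.2123, -0.9772, -0.0], [-0.0003, -0.0, -1.0]] [ 0.19  0.54 -0.06] [0.221 0.394 1.882 0.    0.865 1.577]
```

View pics/w19c.png

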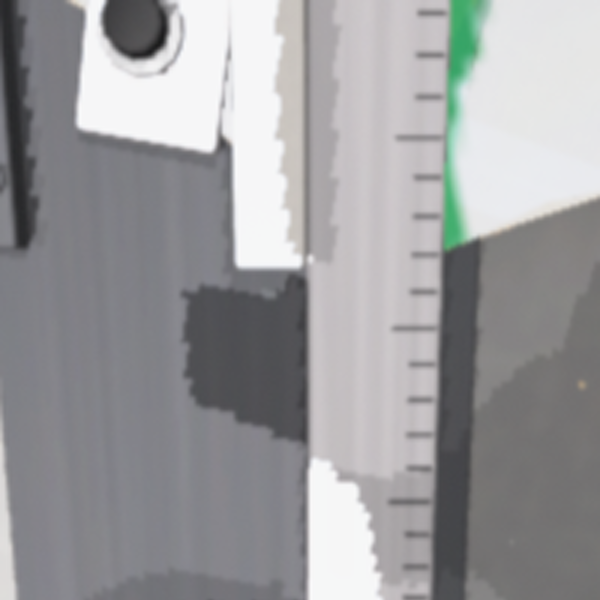

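View pics/w19z.png

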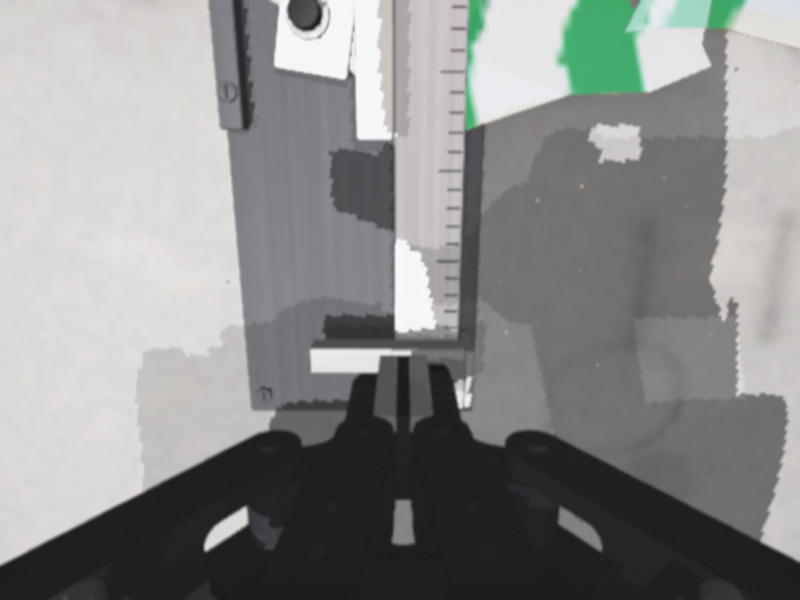

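Run:
```python
from fit import *
A,B=wc("w18"),wc("w19")
f=lambda oy,u,v:(150+(u+.5)/3-.5,oy+(v+.5)/3-.5)
for a,b in (((265,468),(237,268)),((368,468),(304,266))):
    x,r=tri([A,B],[f(60,*a),f(0,*b)]);print((x*1e3).round(1),(loc(p,x)*1e3).round(1),r)
    print((loc(p,plane(A,f(60,*a),.04))*1e3).round(1),(loc(p,plane(B,f(0,*b),.04))*1e3).round(1))
```

```text
[605.5 155.2  39.8] [-21.2  14. ] 1.1741850481518491e-05
[-21.1  14. ] [-21.1  14. ]
[608.8 142.   40.8] [-20.7   0.5] 9.753462724547579e-05
[-21.1   0.5] [-20.7   0.4]
```

The tail's top corners triangulate to z ≈ 40 mm at gauge x = -21, so the strip is seated flat and against the fence. Now going behind the slide post.

>>> carry_out(
  motion=[
    {"grip":0,"tx":-3,"ty":-1.2,"tz":0,"rx":0,"ry":0,"rz":0},
    {"grip":0,"tx":-6.2,"ty":-2.4,"tz":0,"rx":0,"ry":0,"rz":0},
    {"grip":0,"tx":-6.2,"ty":-2.4,"tz":0,"rx":0,"ry":0,"rz":0},
    {"grip":0,"tx":-6.2,"ty":-2.4,"tz":0,"rx":0,"ry":0,"rz":0},
  ],
)

```text
t: 22.15
position: [0.4802, 0.099, 0.1112]
ee_rot: [-0.0, 0.994, 0.107, 0.0]
ft_force: [0.7, 1.1, 0.1]
width: -0.0
```

```bash
python3 st.py;python3 snap.py w20
```

```text
22.15 [-155.51  -14.38] [480.22  99.01 111.18]
12.24 [0.74 1.13 0.15] gauge [0.96 0.94]
22.15 [0.4802 0.099  0.1112] [[0.9773, 0.212, 0.0002], [0.212, -0.9773, 0.0001], [0.0002, -0.0, -1.0]] [0.74 1.13 0.15] [0.2   0.306 2.022 0.    0.814 1.557]
```

View pics/w20z.png

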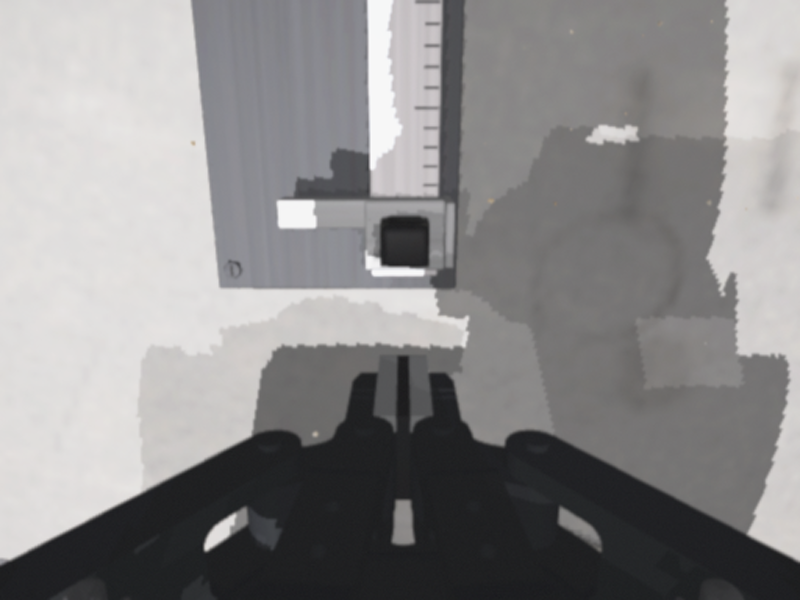

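The post is centred ahead of the fingers at (405,242). Lowering to mid-post height, then pushing forward.

>>> carry_out(
  motion=[
    {"grip":0,"tx":0,"ty":0,"tz":-3,"rx":0,"ry":0,"rz":0},
    {"grip":0,"tx":0,"ty":0,"tz":-6,"rx":0,"ry":0,"rz":0},
    {"grip":0,"tx":0,"ty":0,"tz":-6.8,"rx":0,"ry":0,"rz":0},
    {"grip":0,"tx":0,"ty":0,"tz":-6.8,"rx":0,"ry":0,"rz":0},
    {"grip":0,"tx":0,"ty":0,"tz":-6.8,"rx":0,"ry":0,"rz":0},
  ],
)

```text
t: 22.7
position: [0.481, 0.0993, 0.0439]
ee_rot: [-0.0, 0.994, 0.107, 0.0]
ft_force: [1.5, -0.2, -0.7]
width: 0.001
```

>>> carry_out(
  motion=[
    {"grip":0,"tx":0.3,"ty":0.06,"tz":0,"rx":0,"ry":0,"rz":0},
    {"grip":0,"tx":0.6,"ty":0.13,"tz":0,"rx":0,"ry":0,"rz":0},
    {"grip":0,"tx":0.9,"ty":0.19,"tz":0,"rx":0,"ry":0,"rz":0},
    {"grip":0,"tx":1.2,"ty":0.26,"tz":0,"rx":0,"ry":0,"rz":0},
    {"grip":0,"tx":1.5,"ty":0.32,"tz":0,"rx":0,"ry":0,"rz":0},
  ],
)

```text
t: 23.2
position: [0.4949, 0.1021, 0.0434]
ee_rot: [0.0, 0.994, 0.107, -0.0]
ft_force: [-1.6, -0.6, 1.9]
width: 0.0
```

```bash
python3 st.py
```

```text
23.2 [-140.48  -14.45] [494.92 102.12  43.41]
12.25 [-1.65 -0.55  1.87] gauge [-1.73 -0.19]
```

>>> carry_out(
  motion=[
    {"grip":0,"tx":0.4,"ty":0.09,"tz":0,"rx":0,"ry":0,"rz":0},
    {"grip":0,"tx":0.8,"ty":0.17,"tz":0,"rx":0,"ry":0,"rz":0},
    {"grip":0,"tx":1.2,"ty":0.26,"tz":0,"rx":0,"ry":0,"rz":0},
    {"grip":0,"tx":1.6,"ty":0.34,"tz":0,"rx":0,"ry":0,"rz":0},
    {"grip":0,"tx":2,"ty":0.43,"tz":0,"rx":0,"ry":0,"rz":0},
  ],
)

```text
t: 23.7
position: [0.5154, 0.1065, 0.0433]
ee_rot: [0.0, 0.994, 0.107, -0.0]
ft_force: [-2.4, -0.6, 2.2]
width: -0.0
```

>>> carry_out(
  motion=[
    {"grip":0,"tx":0.4,"ty":0.09,"tz":0,"rx":0,"ry":0,"rz":0},
    {"grip":0,"tx":0.8,"ty":0.17,"tz":0,"rx":0,"ry":0,"rz":0},
    {"grip":0,"tx":1.2,"ty":0.26,"tz":0,"rx":0,"ry":0,"rz":0},
    {"grip":0,"tx":1.6,"ty":0.34,"tz":0,"rx":0,"ry":0,"rz":0},
    {"grip":0,"tx":2,"ty":0.43,"tz":0,"rx":0,"ry":0,"rz":0},
  ],
)

```text
t: 24.2
position: [0.5353, 0.1108, 0.0432]
ee_rot: [-0.0, 0.994, 0.107, -0.0]
ft_force: [-2.8, -0.3, 1.5]
width: 0.001
```

>>> carry_out(
  motion=[
    {"grip":0,"tx":0.4,"ty":0.09,"tz":0,"rx":0,"ry":0,"rz":0},
    {"grip":0,"tx":0.8,"ty":0.17,"tz":0,"rx":0,"ry":0,"rz":0},
    {"grip":0,"tx":1.2,"ty":0.26,"tz":0,"rx":0,"ry":0,"rz":0},
    {"grip":0,"tx":1.6,"ty":0.34,"tz":0,"rx":0,"ry":0,"rz":0},
    {"grip":0,"tx":1.9,"ty":0.4,"tz":0,"rx":0,"ry":0,"rz":0},
  ],
)

```text
t: 24.7
position: [0.5544, 0.1149, 0.0433]
ee_rot: [-0.0, 0.994, 0.107, 0.0]
ft_force: [-2.6, 0.6, 1.3]
width: -0.002
```

>>> carry_out(
  motion=[
    {"grip":0,"tx":0.2,"ty":0.04,"tz":0,"rx":0,"ry":0,"rz":0},
    {"grip":0,"tx":0.4,"ty":0.09,"tz":0,"rx":0,"ry":0,"rz":0},
    {"grip":0,"tx":0.4,"ty":0.09,"tz":0,"rx":0,"ry":0,"rz":0},
    {"grip":0,"tx":0.4,"ty":0.09,"tz":0,"rx":0,"ry":0,"rz":0},
  ],
)

```text
t: 25.1
position: [0.5585, 0.1157, 0.0434]
ee_rot: [0.0, 0.994, 0.107, 0.0]
ft_force: [-0.3, -0.1, 0.4]
width: -0.001
```

```bash
python3 st.py;python3 snap.py w21; python3 -c "
import cv2
a=cv2.imread('pics/w21.png')[60:260,150:350];cv2.imwrite('pics/w21c.png',cv2.resize(a,None,fx=3,fy=3,interpolation=cv2.INTER_CUBIC))"
```

```text
25.1 [-75.5  -14.62] [558.47 115.7   43.37]
12.25 [-0.28 -0.06  0.43] gauge [-0.28 -0.  ]
25.1 [0.5585 0.1157 0.0434] [[0.9772, 0.2122, 0.0009], [0.2122, -0.9772, 0.0001], [0.0009, 0.0001, -1.0]] [-0.28 -0.06  0.43] [ 0.202  0.512  1.886 -0.     0.743  1.559]
```

View pics/w21c.png

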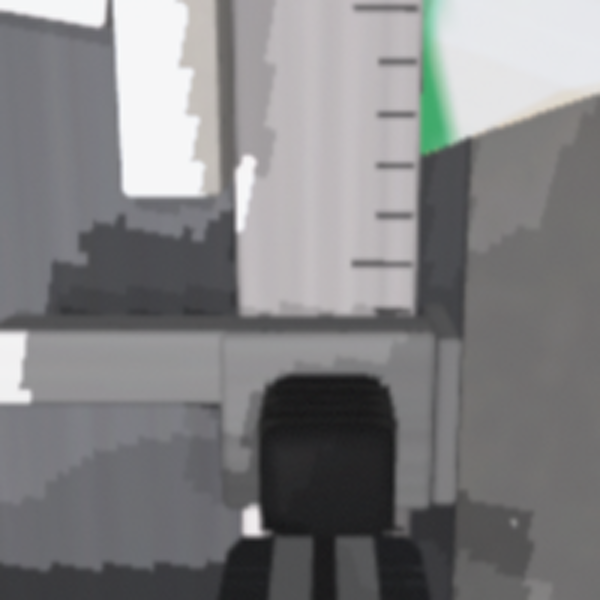

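Run:
```python
from fit import *
A=wc("w21");f=lambda u,v:(150+(u+.5)/3-.5,60+(v+.5)/3-.5)
for u,v,z in ((120,331,.0325),(180,331,.0325),(120,314,.0205),(170,195,.04),(210,195,.04)): print((loc(p,plane(A,f(u,v),z))*1e3).round(1))
```

```text
[-42.7  17.4]
[-42.7   8.1]
[-42.8  19.7]
[-20.9   7.6]
[-20.9   1.9]
```

The gap between the bar's front (-42.7) and the tail (-20.9) is about 21.8 mm. Closing most of it.

>>> carry_out(
  motion=[
    {"grip":0,"tx":0.3,"ty":0.065,"tz":0,"rx":0,"ry":0,"rz":0},
    {"grip":0,"tx":0.6,"ty":0.13,"tz":0,"rx":0,"ry":0,"rz":0},
    {"grip":0,"tx":0.9,"ty":0.195,"tz":0,"rx":0,"ry":0,"rz":0},
    {"grip":0,"tx":1.2,"ty":0.26,"tz":0,"rx":0,"ry":0,"rz":0},
    {"grip":0,"tx":1.4,"ty":0.305,"tz":0,"rx":0,"ry":0,"rz":0},
  ],
)

```text
t: 25.65
position: [0.5724, 0.1187, 0.0433]
ee_rot: [0.0, 0.994, 0.107, 0.0]
ft_force: [-1.4, -0.9, 1.6]
width: 0.002
```

>>> carry_out(
  motion=[
    {"grip":0,"tx":0.1,"ty":0.021,"tz":0,"rx":0,"ry":0,"rz":0},
    {"grip":0,"tx":0.2,"ty":0.043,"tz":0,"rx":0,"ry":0,"rz":0},
    {"grip":0,"tx":0.3,"ty":0.065,"tz":0,"rx":0,"ry":0,"rz":0},
    {"grip":0,"tx":0.4,"ty":0.087,"tz":0,"rx":0,"ry":0,"rz":0},
    {"grip":0,"tx":0.4,"ty":0.087,"tz":0,"rx":0,"ry":0,"rz":0},
  ],
)

```text
t: 26.15
position: [0.5762, 0.1196, 0.0433]
ee_rot: [-0.0, 0.994, 0.107, 0.0]
ft_force: [-0.5, -1.8, -0.4]
width: 0.001
```

```bash
python3 st.py;python3 snap.py w22; python3 -c "
import cv2
a=cv2.imread('pics/w22.png')[60:260,150:350];cv2.imwrite('pics/w22c.png',cv2.resize(a,None,fx=3,fy=3,interpolation=cv2.INTER_CUBIC))"
```

```text
26.15 [-57.37 -14.54] [576.17 119.62  43.26]
12.25 [-0.55 -1.84 -0.44] gauge [-0.93 -1.68]
26.15 [0.5762 0.1196 0.0433] [[0.9772, 0.2121, 0.0002], [0.2121, -0.9772, 0.0001], [0.0002, -0.0, -1.0]] [-0.55 -1.84 -0.44] [0.202 0.533 1.845 0.    0.764 1.559]
```

View pics/w22c.png

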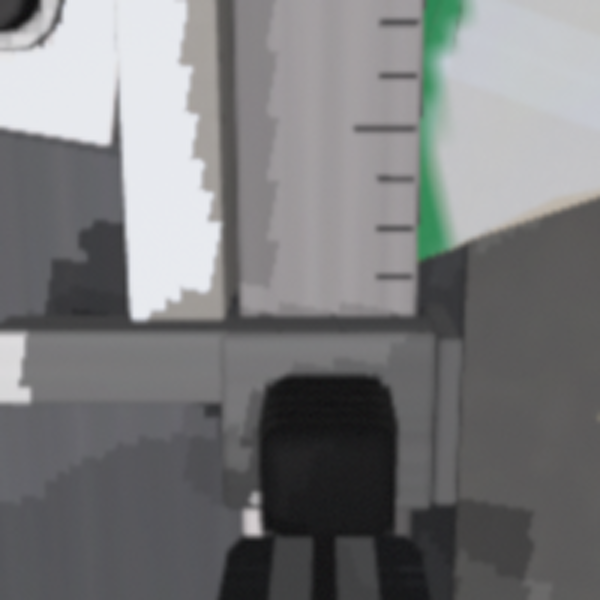

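Run:
```python
from fit import *
A=wc("w22");f=lambda u,v:(150+(u+.5)/3-.5,60+(v+.5)/3-.5)
for u,v,z in ((120,331,.0325),(180,331,.0325),(170,320.5,.04),(210,320.5,.04)): print((loc(p,plane(A,f(u,v),z))*1e3).round(1))
```

```text
[-24.6  17.5]
[-24.5   8.1]
[-21.1   8.5]
[-21.1   2.6]
```

>>> carry_out(
  motion=[
    {"grip":0,"tx":0.06,"ty":0.013,"tz":0,"rx":0,"ry":0,"rz":0},
    {"grip":0,"tx":0.12,"ty":0.026,"tz":0,"rx":0,"ry":0,"rz":0},
    {"grip":0,"tx":0.18,"ty":0.039,"tz":0,"rx":0,"ry":0,"rz":0},
    {"grip":0,"tx":0.22,"ty":0.048,"tz":0,"rx":0,"ry":0,"rz":0},
    {"grip":0,"tx":0.22,"ty":0.048,"tz":0,"rx":0,"ry":0,"rz":0},
  ],
)

```text
t: 26.7
position: [0.5783, 0.1201, 0.0433]
ee_rot: [-0.0, 0.994, 0.107, 0.0]
ft_force: [-1.5, -1.2, -0.1]
width: 0.004
```

```bash
python3 st.py
```

```text
26.7 [-55.18 -14.52] [578.31 120.11  43.3 ]
12.25 [-1.5  -1.18 -0.14] gauge [-1.71 -0.84]
```

>>> carry_out(
  motion=[
    {"grip":0,"tx":0.03,"ty":0.006,"tz":0,"rx":0,"ry":0,"rz":0},
    {"grip":0,"tx":0.06,"ty":0.013,"tz":0,"rx":0,"ry":0,"rz":0},
    {"grip":0,"tx":0.06,"ty":0.013,"tz":0,"rx":0,"ry":0,"rz":0},
  ],
)

```text
t: 27.0
position: [0.5788, 0.1202, 0.0433]
ee_rot: [-0.0, 0.994, 0.107, -0.0]
ft_force: [-0.9, -1.2, 1.1]
width: 0.002
```

>>> carry_out(
  motion=[
    {"grip":0,"tx":0.03,"ty":0.006,"tz":0,"rx":0,"ry":0,"rz":0},
    {"grip":0,"tx":0.03,"ty":0.006,"tz":0,"rx":0,"ry":0,"rz":0},
  ],
)

```text
t: 27.2
position: [0.5792, 0.1203, 0.0433]
ee_rot: [-0.0, 0.994, 0.107, -0.0]
ft_force: [-1.2, -1.3, -0.5]
width: -0.002
```

```bash
python3 st.py
```

```text
27.2 [-54.32 -14.54] [579.16 120.26  43.28]
12.25 [-1.24 -1.29 -0.46] gauge [-1.48 -1.  ]
```

>>> carry_out(
  motion=[
    {"grip":0,"tx":0.02,"ty":0.004,"tz":0,"rx":0,"ry":0,"rz":0},
    {"grip":0,"tx":0.03,"ty":0.006,"tz":0,"rx":0,"ry":0,"rz":0},
    {"grip":0,"tx":0.03,"ty":0.006,"tz":0,"rx":0,"ry":0,"rz":0},
  ],
)

```text
t: 27.5
position: [0.5794, 0.1203, 0.0433]
ee_rot: [-0.0, 0.994, 0.107, -0.0]
ft_force: [-1.6, -1.1, -0.1]
width: -0.001
```

>>> carry_out(
  motion=[
    {"grip":0,"tx":0.02,"ty":0.004,"tz":0,"rx":0,"ry":0,"rz":0},
    {"grip":0,"tx":0.02,"ty":0.004,"tz":0,"rx":0,"ry":0,"rz":0},
  ],
)

```text
t: 27.7
position: [0.5795, 0.1204, 0.0433]
ee_rot: [-0.0, 0.994, 0.107, -0.0]
ft_force: [-2.7, -2.0, 0.4]
width: -0.0
```

```bash
python3 st.py;python3 snap.py w23; python3 -c "
import cv2
a=cv2.imread('pics/w23.png')[60:260,150:350];cv2.imwrite('pics/w23c.png',cv2.resize(a,None,fx=3,fy=3,interpolation=cv2.INTER_CUBIC))"
```

```text
27.7 [-53.93 -14.53] [579.53 120.36  43.27]
12.25 [-2.73 -1.95  0.39] gauge [-3.08 -1.33]
27.7 [0.5795 0.1204 0.0433] [[0.9772, 0.2121, -0.0002], [0.2121, -0.9772, 0.0], [-0.0002, -0.0001, -1.0]] [-2.73 -1.95  0.39] [0.202 0.537 1.836 0.    0.768 1.559]
```

View pics/w23c.png

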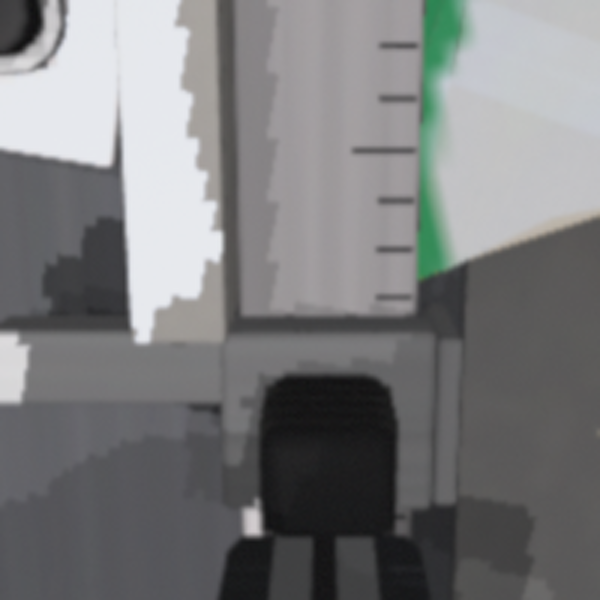

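The bar touches the tail: the force has risen above the rubbing level and the bar's front is at -21.1, level with the tail. Backing off and lifting away.

>>> carry_out(
  motion=[
    {"grip":0,"tx":-0.05,"ty":-0.011,"tz":0,"rx":0,"ry":0,"rz":0},
    {"grip":0,"tx":-0.2,"ty":-0.043,"tz":0,"rx":0,"ry":0,"rz":0},
    {"grip":0,"tx":-1,"ty":-0.21,"tz":0,"rx":0,"ry":0,"rz":0},
    {"grip":0,"tx":-2,"ty":-0.43,"tz":0,"rx":0,"ry":0,"rz":0},
    {"grip":0,"tx":-3,"ty":-0.64,"tz":1,"rx":0,"ry":0,"rz":0},
  ],
)

```text
t: 28.25
position: [0.5475, 0.1135, 0.0525]
ee_rot: [0.0, 0.994, 0.107, -0.001]
ft_force: [-0.0, -0.2, 0.5]
width: 0.002
```

>>> carry_out(
  motion=[
    {"grip":0,"tx":-0.5,"ty":0,"tz":3,"rx":0,"ry":0,"rz":0},
    {"grip":0,"tx":-1,"ty":0,"tz":6,"rx":0,"ry":0,"rz":0},
    {"grip":0,"tx":-1,"ty":0,"tz":9,"rx":0,"ry":0,"rz":0},
    {"grip":0,"tx":-1,"ty":0,"tz":9,"rx":0,"ry":0,"rz":0},
    {"grip":0,"tx":-1,"ty":0,"tz":9,"rx":0,"ry":0,"rz":0},
  ],
)

```text
t: 28.75
position: [0.5395, 0.1139, 0.1444]
ee_rot: [-0.0, 0.994, 0.107, 0.001]
ft_force: [-1.0, 0.5, -0.5]
width: -0.005
```

```bash
python3 st.py;python3 snap.py w24; python3 -c "
import cv2
from bench import manip
a=cv2.imread('pics/w24.png')[0:260,130:330];cv2.imwrite('pics/w24c.png',cv2.resize(a,None,fx=3,fy=3,interpolation=cv2.INTER_CUBIC)[:600])
t=manip.capture('top');cv2.imwrite('pics/top1z.png',cv2.resize(t[140:240,130:330],None,fx=4,fy=4,interpolation=cv2.INTER_CUBIC))"
```

```text
28.75 [-94.4  -12.33] [539.51 113.95 144.42]
12.25 [-0.96  0.45 -0.55] gauge [-0.84  0.65]
28.75 [0.5395 0.1139 0.1444] [[0.9772, 0.2122, 0.002], [0.2122, -0.9772, 0.0004], [0.002, -0.0, -1.0]] [-0.96  0.45 -0.55] [0.205 0.34  1.872 0.    0.928 1.562]
```

View pics/w24c.png

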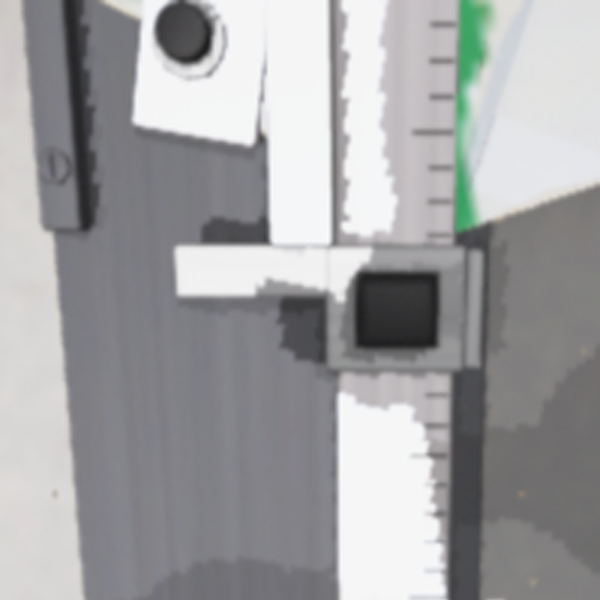

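View pics/top1z.png

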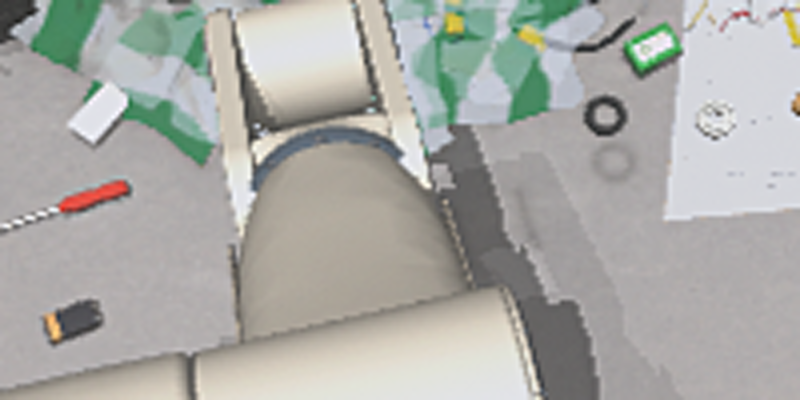

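>>> carry_out(
  motion=[
    {"grip":0,"tx":0,"ty":0,"tz":2,"rx":0,"ry":0,"rz":0},
    {"grip":0,"tx":0,"ty":0,"tz":2,"rx":0,"ry":0,"rz":0},
    {"grip":0,"tx":0,"ty":0,"tz":2,"rx":0,"ry":0,"rz":0},
  ],
)

```text
t: 29.15
position: [0.5393, 0.1139, 0.1624]
ee_rot: [0.0, 0.994, 0.107, -0.0]
ft_force: [-1.0, -0.3, -0.4]
width: 0.001
```

Run:
```python
from fit import *
A=wc("w24");f=lambda u,v:(130+(u+.5)/3-.5,(v+.5)/3-.5)
for n,u,v,z in (("tail",275,243,.04),("tail",325,243,.04),("bar",190,246,.0325),("fence side",333,150,.04)): print(n,(loc(p,plane(A,f(u,v),z))*1e3).round(1))
print(manip.finish_job())
```

```text
tail [-20.7  13.3]
tail [-20.7   1.7]
bar [-21.3  34.4]
fence side [-0.5 -0.5]
the job is handed in; nothing more can be done
None
```

The strip is wedged in the taper with the marker slide's bar up against its tail. I handed the job in at about 29 s; it reports no verdict.

**What I did:** I gripped the strip and set it in the wide end, flat along the fence. With the fingers shut I pushed it from behind until it wedged, at about 4 N of push. I then pushed the slide up by its post until the bar just touched the tail, and moved the arm clear.

**Last checks:**
- **Bar and tail:** the last picture puts the tail at gauge x ≈ -20.7 mm and the bar front at -21.3 mm, so within about 0.6 mm of each other.
- **Strip seating:** its side reads y ≈ -0.5 mm, against the fence within measuring error. Before the slide was moved, its tail top measured about 40 mm high, as it should when resting flat on the plate.
- **Other things:** the bearing and battery look unmoved in the top view. The knob lay outside that picture and I didn't check it again, but the arm never worked near it.

**Not checked or slightly off:**
- I couldn't measure the forces on the jaw and fence after letting go. That the strip is still wedged is inferred: it didn't move when I backed off, and it read the same place within measuring error afterwards.
- The fitted gauge position runs about 1.5 to 2 mm off along the fence compared with the stated sizes. I worked from relative positions and from feel, so this didn't affect the result.

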